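# Rock a jammed dowel pin out of the feeder bottle and refit the chute cover

## Robot

A 6-joint arm with a two-finger parallel gripper is mounted at the origin on the work surface; the furniture and walls round the work are solid. World frame = base frame: x ahead of the robot, y to its left, z up, the work surface at z = 0. Lengths are in m, angles in rad, forces in N, time in s.
With the tool pointing down it reaches from about 0.4 to 0.825 m from the base axis. Payload 7 kg.
Tool frame: the origin (TCP) lies at the very end of the fingers, on their centre line; the grasp point (between the pads) lies 19 mm behind it; z points along the fingers, y is the direction in which the jaws open and shut (so a half turn about z gives the same grasp; the last joint's range is limited). The gripper opens to 88 mm and grips with 3 to 60 N. Pads are 19 mm wide; open, the fingers measure 130 mm over their backs; the gripper's body (78 mm by 193 mm) begins 47 mm behind the grasp point.
Start: joints at [1.432, 0.359, 0.012, 0, -1.224, -0.288], TCP at [0.279, 0.614, 0.197] pointing down, gripper open.
Joint ranges: [-3.07, 3.07], [-1.43, 2.12], [-1.02, 1.25], [-3.03, 1.67], [-3.05, -0], [-3.03, 3.03]. Speed limits (rad/s): [2.39, 2.39, 3.01, 3.14, 3.14, 3.14].

## Interface

Orientations are given as [roll, pitch, yaw] about the fixed x, y, z axes, in that order (R = Rz(yaw) Ry(pitch) Rx(roll)).
In Python, from station import arm gives the robot as it stands.
- The arm moves only by the shell command python3 -m inch 'ROWS' [FORCE]. ROWS is text: rows parted by semicolons, each of 7 numbers parted by spaces: the closure, from 0 (fully open) to 1 (shut), then the shift along the tool's x, y, z each as a share of 300 mm, from -1 to 1, then the turn, a rotation vector about the tool's x, y, z each as a share of 60 degrees, from -1 to 1. In form: grip tx ty tz rx ry rz; .... A call has 1 to 12 rows; each row is the pose to reach, as a shift and turn from the pose commanded when the call began, along the tool's axes at that moment; what a row does not reach only later rows make up. A row lasts 1/10 s, in which the tool goes at most 50 mm and 8.59 degrees, less where a joint would pass 70% of its speed; a pose out of reach is approached as far as the arm can. A call with a number of a shift or a turn outside -1 to 1 is refused whole. A call with a gripper value outside its range is refused whole. The fingers move at their own pace and stop on an object; FORCE is the grip in N (left out, the last holds). Time passes only in rows, so rows that repeat a pose let the fingers close. It gives the time, the measured TCP pose, the force and the opening at its end, in the units of the state.
- arm.get_state(): the state, without advancing time (a new reading comes with each control period).
- arm.grab_frame(name): name is "scene" or "top" or "wrist"; returns a dict with "img" (400x640x3 uint8, red, green, blue), "range_z" (400x640 float32, m along the optical axis (not along the pixel's ray), 0 where there is no reading), "fx", "fy", "cx", "cy" (pixels), "extrinsics" (4x4, takes a point from world to camera coordinates); the wrist camera has in their place "tool_from_camera" (4x4, takes a point from camera to tool coordinates, whose origin is the TCP and whose axes are the flange's). Camera axes: x right, y up, looking along -z (the intrinsics and any distortion apply to the point x, -y, -z); pixel columns grow to the right and rows downward; lengths in m; the calibration is good to about 2 mm. A picture is of the moment at which its call begins: read the wrist's pose just before it.
- arm.job_done(): hands the job in, once; it reports no verdict.
The state is a dict: "t": time; "q": joint angles; "qd": joint speeds; "joint_efforts": joint torques, N m; "eef_pos": TCP position; "ee_rot": TCP orientation; "force": force on the tool from outside, world axes, zero at the start; "moment": the same for the moment, N m; "width": finger opening in m.
Only numpy, scipy, OpenCV 4.12 (cv2) and the standard library are available. Lean on these libraries where they do the work, as an engineer would, in place of code of your own. Each camera call takes 0.05 s, during which the arm holds its last target.

## Task

A dowel pin has bridged the neck of the upturned bottle on the pin feeder. Rock the bottle well over from side to side until the pin drops onto the chute, and leave the bottle hanging straight; then refit the loose front cover, hooking its lower lip in behind the ledge and swinging the top edge shut, and leave the other things on the bench where they are.

Things in the scene. Friction and masses are not known exactly. Their poses are not given: they have to be found in the camera images.
- feeder: Pin feeder, fixed: open-topped grey sheet-metal housing 160 mm wide (y), 106 mm high, x -120 to +66 mm; behind it a post 40 mm wide, 217 mm high, x +65 to +95 mm, from which a clear bottle hangs neck down over the housing. Origin: bench level, straight below the bottle's swivel; its front is -x. The front plane has its foot at x -120 mm and leans back (top to +x) by 0.21 rad.
- ledge_edge (a point): Middle of the top edge of the ledge, the 5 mm thick, 160 mm wide sheet that closes the foot of the front opening: x -113, y 0, z +21 mm in the feeder's frame. The opening above it is 118 mm wide. Behind the ledge is a free pocket, 25 mm from front to back and empty down to 6 mm above the bench, for the cover's lip.
- lintel (a point): Middle of the lower edge of the 5 mm thick bar over the front opening, 76 mm up the front plane from the ledge's edge. Behind the opening's sides (beyond 46 mm from the middle) and behind the bar are narrow rests for the cover's back, 5 mm behind the front plane.
- cover_seat (a point): Where the cover's origin lies when it is refitted: x -109, y 0, z +8 mm in the feeder's frame, behind the ledge. The cover then leans back by 0.21 rad (its z axis tips to the feeder's +x) with its yaw equal to the feeder's, its plate standing on the ledge's edge, its back on the rests; its weight keeps it shut.
- chute (a point): Middle of the sloping aluminium chute inside the housing, 152 mm wide, x -80 to +61 mm, rising from 9 mm at a 40 mm high stop at the front to 60 mm at the back. What falls from the bottle lands here.
- bottle (a joint): Swing of the bottle about a level swivel along the feeder's x axis, 185 mm up: 0 is straight (neck down), positive when its upper end leans to the feeder's +y; stops at -0.6 and 0.6 rad. Stiff: it stays where it is left; about 2 N sideways near the upper end move it. Leaning it slowly 0.5 to 0.58 rad one way, then as far the other way, frees the pin, at times only at the second round.
- bottle_base (a point): Centre of the flat closed upper end of the bottle, 88 mm above the swivel (273 mm above the bench when straight). The body is a clear round cylinder 62 mm across that reaches from here to 30 mm below the swivel, with a steel band 18 mm high at the swivel; nothing stands beside its upper 75 mm (the post behind it ends 56 mm below this end).
- bottle_neck (a point): Centre of the open mouth of the bottle's neck, 70 mm below the swivel; the neck is 17 mm wide inside and 18 mm long, with a conical shoulder above it.
- pin: Plain steel dowel pin, 12 mm across, 38 mm long, lying crosswise in the conical shoulder inside the bottle just above the neck. Origin: its middle; its y axis runs along it.
- cover: Loose grey cover, 110 g, leaning back about 0.38 rad on the carton's front edge, lip on the bench. Origin: middle of the lip's lower edge; z up the plate, y across, -x its front. Plate 110 mm wide, 4 mm thick (x -8 to -4), z 12 to 82 mm. Lip 80 mm wide, 4 mm thick (x -2 to +2), z 0 to 16 mm, set back behind the plate and joined to it at z 12 to 16 mm.
- cover_grip (a point): Middle of the cover's black grip block, 16 mm thick (y), 32 mm deep (x -40 to -8 mm of the cover's frame), 32 mm high (z 46 to 78 mm); this point is at x -26, z 62 mm of the cover's frame. Pinch it across y.
- cover_top (a point): Middle of the cover's top edge, at x -6, z 82 mm of the cover's frame. Refitted, it is 6 mm below the lintel and the sides have 4 mm to spare each, so the 12 mm lip goes in behind the ledge only with this edge swung out to the front by 0.25 to 0.4 rad.
- cover_lip (a point): Middle of the lower edge of the cover's lip (the cover's origin).
- carton: Small white stock carton standing fixed on the bench, 84 x 136 x 66 mm high, origin in the middle of its underside, its front face at x -42 mm; the cover leans on its front top edge.
- jar_tall: Bystander: slim brown screw-top jar with a black lid, 35 mm across, 81 mm high, on the bench in front of the white tray. Origin: middle of its underside.
- jar_red: Bystander: white screw-top jar with a red lid, 47 mm across, 76 mm high, behind the carton. Origin: middle of its underside.
- tape_measure: Bystander: yellow tape measure, 66 x 74 x 36 mm, on the bench in front of the white tray. Origin: middle of its underside.
- spool: Bystander: red thread spool, 34 mm across, 48 mm high, standing behind the feeder beside its post. Origin: middle of its underside.

How it is judged:
By the outcome, as a careful person would: the job done as asked, in the order asked, and still so for the second after the job is handed in, with the robot touching nothing.
It also fails if it takes over 72 s, if anything falls off the work surface, if the arm or the gripper's body presses on something with over 40 N, if the wrist force passes 120 N, or if a joint passes its speed limit or range.

## Working session

There is one attempt and no reset: what is moved stays moved. The work goes in short steps, Python scripts to look and compute and a shell command to move; the robot and the scene stay as the last step left them, time stands still between calls to the robot, and variables do not carry over. Pictures are saved under pics/ and viewed, and the job is handed in when it is done.

```bash
ls; mkdir -p pics
cat > h.py <<'E'
import numpy as np, cv2
from station import arm
from scipy.spatial.transform import Rotation as R
def grab(n,fn=None):
    s=arm.get_state(); f=arm.grab_frame(n)
    if fn: cv2.imwrite('pics/'+fn,f['img'][...,::-1])
    if n=='wrist':
        T=np.eye(4);T[:3,:3]=R.from_euler('xyz',s['ee_rot']).as_matrix();T[:3,3]=s['eef_pos']
        f['wc']=T@f['tool_from_camera']
    else: f['wc']=np.linalg.inv(f['extrinsics'])
    return f
def cloud(f):
    z=f['range_z']; v,u=np.mgrid[:z.shape[0],:z.shape[1]]
    P=np.stack([(u-f['cx'])/f['fx']*z,-(v-f['cy'])/f['fy']*z,-z],-1)
    return P@f['wc'][:3,:3].T+f['wc'][:3,3]
E
python3 - <<'E'
from h import *
print(arm.get_state())
for n in ['scene','top','wrist']:
    f=grab(n,n+'0.png'); print(n,{k:v for k,v in f.items() if k not in('img','range_z')}, (f['range_z']>0).mean())
    np.save(n+'0.npy',cloud(f)*(f['range_z']>0)[...,None])
E
```

```text
pics
{'t': 0.0, 'q': array([ 1.43214040e+00,  3.59395565e-01,  1.10520870e-02, -3.47459188e-04,
       -1.22409390e+00, -2.88116270e-01]), 'qd': array([-6.65708559e-05,  1.37637886e-03, -1.47129490e-03, -9.72690809e-04,
        1.77606941e-03, -6.33901698e-04]), 'joint_efforts': array([ 9.32959629e-04, -5.82719707e+01,  2.93070710e+01,  6.99750736e+00,
        6.99098004e-03, -1.50454903e-04]), 'eef_pos': array([0.27920257, 0.61395572, 0.19631465]), 'ee_rot': array([ 3.13992643e+00, -1.53175776e-04, -4.26890405e-01]), 'force': array([ 0.93566966, -0.57724396, -0.67872714]), 'moment': array([-0.04442855,  0.01124059,  0.01911076]), 'width': 0.08719842820554141}
scene {'fx': 381.3822666125194, 'fy': 381.3822666125194, 'cx': 317.97475213411957, 'cy': 198.3754405835402, 'extrinsics': array([[ 0.70589408, -0.70817335, -0.01428451, -0.32794523],
       [ 0.48026443,  0.46370079,  0.74453183, -0.42592484],
       [-0.52063387, -0.53242096,  0.66743412, -1.02689465],
       [ 0.        ,  0.        ,  0.        ,  1.        ]]), 'wc': array([[ 0.70589408,  0.48026443, -0.52063387, -0.0985849
[... 1157 characters left out ...]
ay([[-9.13469709e-04,  9.62631086e-01,  2.70814618e-01,
         7.32162453e-02],
       [ 9.99999220e-01,  6.48633491e-04,  1.06742478e-03,
         1.37840863e-03],
       [ 8.51876844e-04,  2.70815382e-01, -9.62630928e-01,
        -1.85560022e-01],
       [ 0.00000000e+00,  0.00000000e+00,  0.00000000e+00,
         1.00000000e+00]]), 'wc': array([[-4.14893780e-01,  8.75837987e-01,  2.46517689e-01,
         3.45443767e-01],
       [-9.09869639e-01, -3.99561830e-01, -1.11747863e-01,
         5.82686725e-01],
       [ 6.26035927e-04, -2.70662454e-01,  9.62674111e-01,
         3.81990253e-01],
       [ 0.00000000e+00,  0.00000000e+00,  0.00000000e+00,
         1.00000000e+00]])} 0.98673046875
```

View pics/scene0.png

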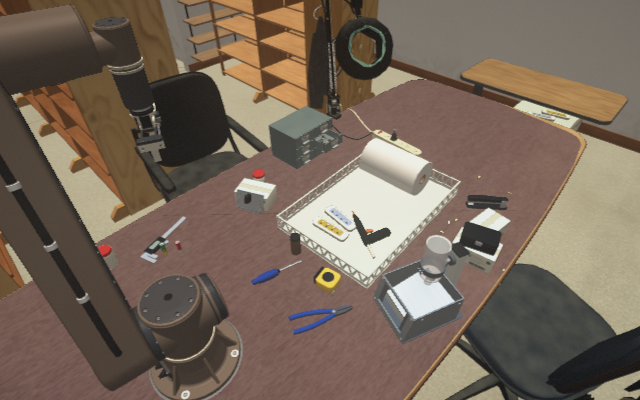

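View pics/top0.png

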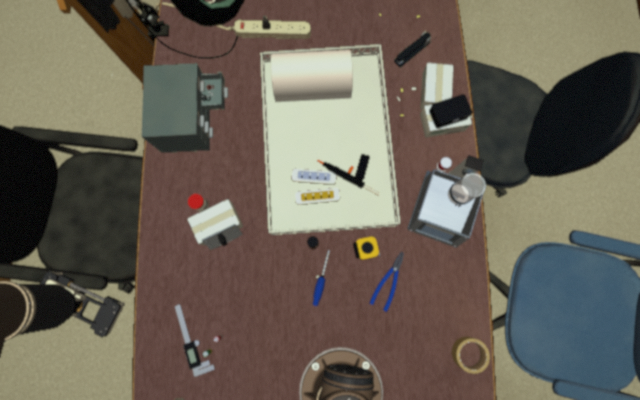

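View pics/wrist0.png

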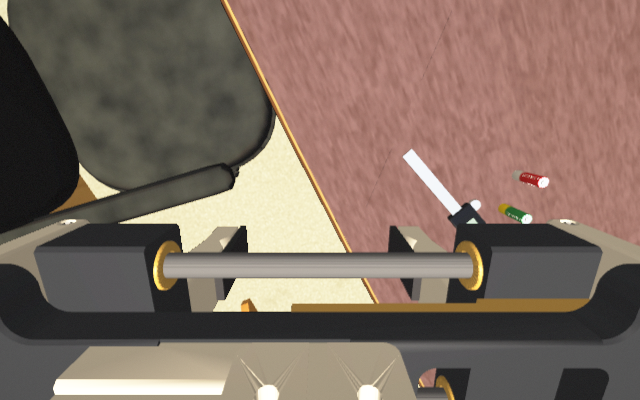

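Run:
```python
import cv2,numpy as np
t=cv2.imread('pics/top0.png');s=cv2.imread('pics/scene0.png')
a=cv2.resize(t[145:255,395:505],(560,560),interpolation=cv2.INTER_CUBIC)
b=cv2.resize(s[225:345,365:475],None,fx=5,fy=4.67,interpolation=cv2.INTER_CUBIC)[:560,:240*3]
cv2.imwrite('pics/z1.png',a);cv2.imwrite('pics/z2.png',b)
cv2.imwrite('pics/z3.png',cv2.resize(t[185:260,170:260],(720,600),interpolation=cv2.INTER_CUBIC))
for f in['top','scene']:
    P=np.load(f+'0.npy')
    pts={'top':[(430,200),(472,187),(465,190),(473,160),(445,164),(215,215),(224,240),(313,242),(197,201)],'scene':[(437,243),(458,255),(410,290),(295,243),(325,280),(245,200)]}[f]
    for u,v in pts: print(f,u,v,P[v,u].round(3))
```

```text
top 430 200 [ 0.56  -0.293  0.038]
top 472 187 [ 0.547 -0.339  0.272]
top 465 190 [ 0.54  -0.32   0.273]
top 473 160 [ 0.634 -0.369  0.219]
top 445 164 [ 0.672 -0.346  0.047]
top 215 215 [0.521 0.368 0.068]
top 224 240 [0.443 0.336 0.082]
top 313 242 [0.432 0.073 0.082]
top 197 201 [0.563 0.422 0.077]
scene 437 243 [ 0.558 -0.335  0.27 ]
scene 458 255 [ 0.608 -0.378  0.217]
scene 410 290 [ 0.554 -0.298  0.035]
scene 295 243 [0.425 0.064 0.063]
scene 325 280 [ 0.404 -0.091  0.033]
scene 245 200 [0.433 0.341 0.072]
```

View pics/z1.png

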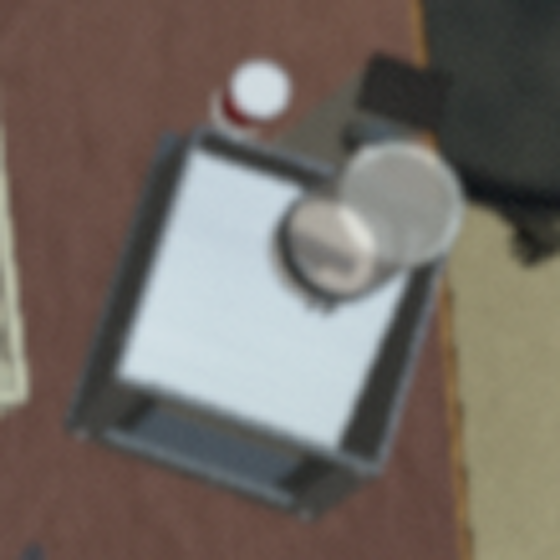

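View pics/z2.png

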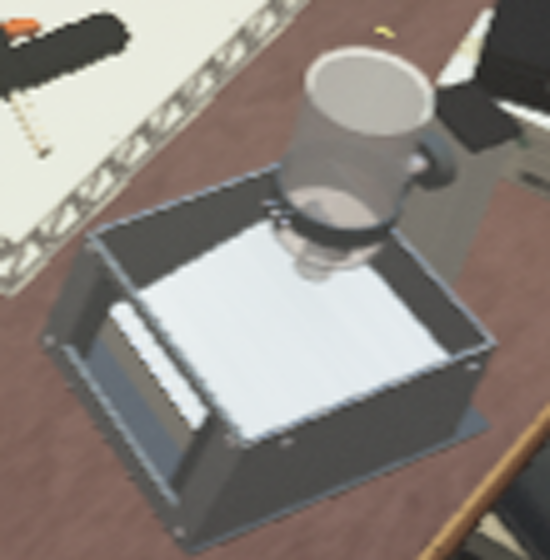

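View pics/z3.png

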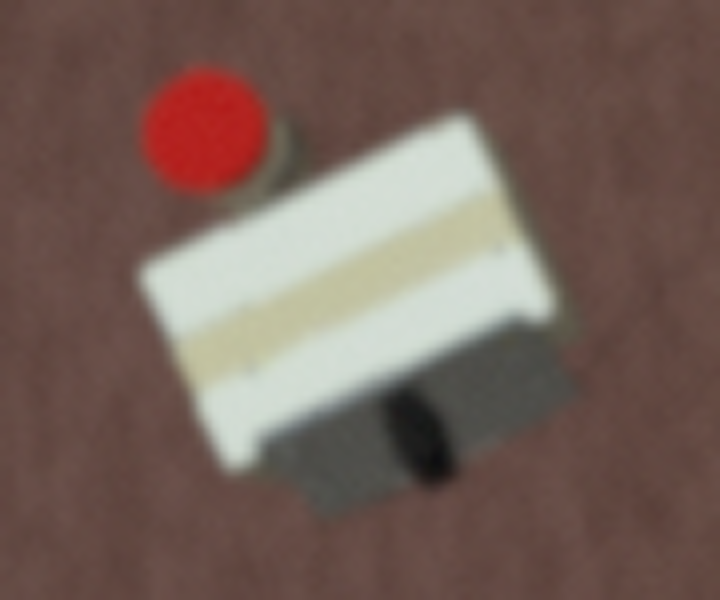

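Run:
```python
import numpy as np,cv2
for f in['top','scene']:
    P=np.load(f+'0.npy'); z=P[...,2];x=P[...,0];y=P[...,1]
    def rect(m,n):
        q=P[m][:,:2].astype(np.float32)*1000
        if len(q)<4: print(f,n,len(q));return
        r=cv2.minAreaRect(q); c,rad=cv2.minEnclosingCircle(q); print(f,n,len(q),'mean',P[m].mean(0).round(4),'rect',np.round(r[0],1),np.round(r[1],1),round(r[2],1),'circ',np.round(c,1),round(rad,1))
    near=(x>.3)&(x<.75)&(y<-.15)&(y>-.5)
    rect(near&(z>.262)&(z<.285)&(np.hypot(x-.55,y+.335)<.06),'base')
    rect(near&(z>.212)&(z<.222)&(np.hypot(x-.55,y+.335)>.05),'post')
    rect(near&(z>.098)&(z<.112)&(np.hypot(x-.55,y+.335)>.05),'rim')
    c=(x>.4)&(x<.65)&(y>.25)&(y<.5)
    rect(c&(z>.062)&(z<.070),'carton')
    rect((z>.07)&(x>.53)&(y>.38)&(y<.47)&(x<.62),'jar_red')
    # cover plate plane
    img=cv2.imread(f'pics/{f}0.png')
    v=img.max(2)
    m=c&(x<.51)&(z>.02)&(z<.1)&(v<50); rect(m,'grip'); print(P[m].min(0),P[m].max(0))
    # stuff tall near path
    rect((z>.02)&(np.hypot(x-.43,y-.073)<.03),'jar_tall')
    rect((z>.02)&(np.hypot(x-.41,y+.08)<.05),'tape')
    rect((z>.03)&(np.hypot(x-.672,y+.346)<.02),'spool')
```

```text
top base 486 mean [ 0.5517 -0.341   0.273 ] rect [ 552.8 -342.4] [61.2 61.5] 80.0 circ [ 552.7 -342.7] 31.7
top post 197 mean [ 0.6268 -0.3712  0.2172] rect [ 627.1 -371.7] [44.1 34.3] 68.0 circ [ 627.5 -372.1] 26.3
top rim 412 mean [ 0.5243 -0.3263  0.1047] rect [ 548.3 -340.5] [161.2 191.3] 68.2 circ [ 536.8 -336.1] 112.9
top carton 1107 mean [0.5022 0.374  0.0663] rect [501.9 375.6] [155.6 139.7] 82.3 circ [499.8 380.6] 83.4
top jar_red 189 mean [0.563  0.4269 0.0761] rect [553.6 419.7] [71.5 44.4] 37.6 circ [557.6 413.7] 38.4
top grip 65 mean [0.4459 0.3425 0.0797] rect [446.9 344.1] [32.6 14.1] 30.3 circ [446.7 344.5] 16.3
[0.43163643 0.33149117 0.05573929] [0.46142849 0.35446471 0.09085918]
top jar_tall 123 mean [0.432  0.0746 0.0768] rect [432.9  75.1] [33.5 32. ] 43.9 circ [433.8  74.5] 17.5
top tape 469 mean [ 0.4149 -0.0874  0.034 ] rect [415.7 -87.7] [64.  71.4] 10.7 circ [414.3 -87.5] 41.7
top spool 98 mean [ 0.6748 -0.3459  0.0465] rect [ 676.  -346.9] [30.9 31.7] 43.4 circ [ 675. -348.] 17.1
scene base 440 mean [ 0.5503 -0.3409  0.2719] rect [ 553.  -339.3] [63.5 60.1] 
[... 162 characters left out ...]
0.5233 -0.343   0.1039] rect [ 549.3 -337.7] [162.  193.1] 68.4 circ [ 536.8 -333.2] 112.9
scene carton 484 mean [0.5029 0.3756 0.0665] rect [501.5 375.4] [152.4 137.2] 84.2 circ [500.1 377.3] 80.7
scene jar_red 79 mean [0.5602 0.4281 0.0757] rect [560.5 428.3] [46.7 44.4] 32.9 circ [563.8 429.2] 26.7
scene grip 33 mean [0.4437 0.3406 0.0714] rect [445.9 341. ] [31.5  7.2] 11.0 circ [445.4 343.3] 15.8
[0.43017453 0.33570745 0.05866121] [0.46069355 0.34732322 0.08522476]
scene jar_tall 185 mean [0.4283 0.071  0.0603] rect [432.   74.7] [31.8 33.7] 60.0 circ [432.6  75.8] 17.3
scene tape 427 mean [ 0.4124 -0.0891  0.0327] rect [415.3 -87.3] [65.2 74.8] 7.0 circ [414.4 -85.7] 40.8
scene spool 0
```

```bash
cat >> h.py <<'E'
F=np.eye(4);F[:3,:3]=R.from_euler('z',-0.381).as_matrix();F[:3,3]=[.5525,-.341,0]
def tool():
    s=arm.get_state();T=np.eye(4);T[:3,:3]=R.from_euler('xyz',s['ee_rot']).as_matrix();T[:3,3]=s['eef_pos'];return T
def to(p,Rm,T0=None):
    T0=tool() if T0 is None else T0
    d=T0[:3,:3].T@(np.array(p)-T0[:3,3]); r=R.from_matrix(T0[:3,:3].T@Rm).as_rotvec()
    print('shift share',(d/.3).round(4),'turn share',(r/np.radians(60)).round(4),'mm',(d*1000).round(1),'deg',np.degrees(r).round(1))
def down(yaw): return R.from_euler('xyz',[np.pi,0,yaw]).as_matrix()
E
python3 - <<'E'
from h import *
to([.5525,-.341,.36],down(-.381))
E
```

```text
shift share [ 2.1471  2.5216 -0.5414] turn share [ 0.0012 -0.0001 -0.0438] mm [ 644.1  756.5 -162.4] deg [ 0.1 -0.  -2.6]
```

```bash
python3 -m inch '0 0 0 -0.54 0 0 0; 0 0 0 -0.54 0 0 0; 0 0.8 0.95 -0.54 0 0 -0.04; 0 0.8 0.95 -0.54 0 0 -0.04; 0 0.8 0.95 -0.54 0 0 -0.04; 0 0.8 0.95 -0.54 0 0 -0.04; 0 0.8 0.95 -0.54 0 0 -0.04; 0 0.8 0.95 -0.54 0 0 -0.04; 0 0.8 0.95 -0.54 0 0 -0.04; 0 0.8 0.95 -0.54 0 0 -0.04; 0 0.8 0.95 -0.54 0 0 -0.04; 0 0.8 0.95 -0.54 0 0 -0.04'
python3 -m inch '0 0.7 0.8 0 0 0 0; 0 0.7 0.8 0 0 0 0; 0 0.7 0.8 0 0 0 0; 0 0.7 0.8 0 0 0 0; 0 0.7 0.8 0 0 0 0; 0 0.7 0.8 0 0 0 0; 0 0.7 0.8 0 0 0 0; 0 0.7 0.8 0 0 0 0'
python3 -c "
from h import *
to([.5525,-.341,.36],down(-.381)); print(arm.get_state()['q'])"
```

```text
t: 1.35
eef_pos: [0.38, 0.2551, 0.3595]
ee_rot: [-3.141, 0.0, -0.386]
force: [-0.5, 0.4, 0.5]
width: 0.0879
t: 2.15
eef_pos: [0.4852, -0.047, 0.3579]
ee_rot: [3.14, 0.002, -0.388]
force: [-0.6, 0.1, -0.0]
width: 0.0879
shift share [ 0.578   0.8224 -0.0068] turn share [ 0.0017  0.002  -0.0063] mm [173.4 246.7  -2. ] deg [ 0.1  0.1 -0.4]
[ 3.07761331e-01 -2.15964784e-02 -9.72464404e-02  1.91635784e-05
 -1.49791618e+00  8.75438545e-01]
```

```bash
python3 -m inch '0 0.578 0.822 -0.1 0 0 -0.006; 0 0.578 0.822 -0.1 0 0 -0.006; 0 0.578 0.822 -0.1 0 0 -0.006; 0 0.578 0.822 -0.1 0 0 -0.006; 0 0.578 0.822 -0.1 0 0 -0.006; 0 0.578 0.822 -0.1 0 0 -0.006; 0 0.578 0.822 -0.1 0 0 -0.006; 0 0.578 0.822 -0.1 0 0 -0.006; 0 0.578 0.822 -0.1 0 0 -0.006'
python3 - <<'E'
from h import *
print(arm.get_state()['q'],arm.get_state()['qd'])
f=grab('wrist','w1.png');np.save('w1.npy',cloud(f))
to([.5525,-.341,.228],down(-.381))
E
```

```text
t: 3.05
eef_pos: [0.5531, -0.3378, 0.3887]
ee_rot: [-3.141, 0.001, -0.377]
force: [0.4, 0.2, -0.3]
width: 0.0876
[-2.47984188e-01  2.62564842e-01  2.97806688e-01 -3.02769931e-04
 -1.60685765e+00  1.44149534e+00] [ 0.0087867  -0.02308408 -0.00214498  0.00274792 -0.00150684  0.0043206 ]
shift share [0.0026 0.0115 0.5376] turn share [-0.0002  0.      0.0041] mm [  0.8   3.4 161.3] deg [-0.   0.   0.2]
```

View pics/w1.png

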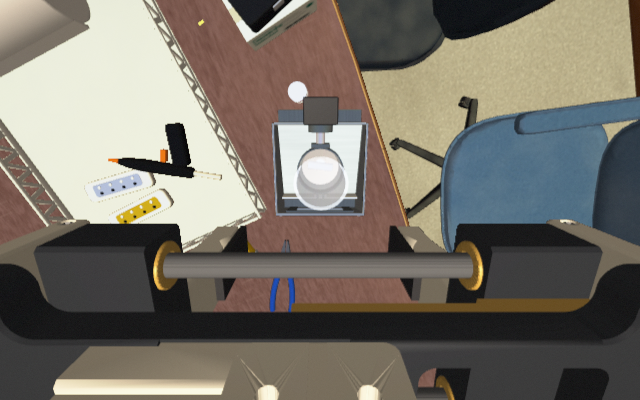

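Run:
```python
from h import *
P=np.load('w1.npy'); z=P[...,2]
q=(P-F[:3,3])@F[:3,:3]  # feeder coords
def rect(m,n):
    a=q[m]*1000; r=cv2.minAreaRect(a[:,:2].astype(np.float32)); print(n,m.sum(),a.mean(0).round(1),np.round(r[0],1),np.round(r[1],1),round(r[2],2))
near=(np.abs(q[...,0])<.15)&(np.abs(q[...,1])<.1)
rect(near&(z>.262)&(z<.285),'base')
rect(near&(z>.21)&(z<.222)&(q[...,0]>.05),'post')
rect(near&(z>.1)&(z<.112)&(q[...,0]<.06),'rim')
m=near&(z>.1)&(z<.112)
for s in(1,-1):
    k=m&(q[...,1]*s>.07)&(np.abs(q[...,0])<.08); a=q[k]*1000; print('side',s,a.mean(0),np.polyfit(a[:,0],a[:,1],1))
k=m&(q[...,0]<-.09)&(np.abs(q[...,1])<.07);a=q[k]*1000; print('front',a.mean(0),np.polyfit(a[:,1],a[:,0],1))
```

```text
base 2337 [  3.2  -1.  271. ] [ 2.2 -1. ] [61.5 61.1] 28.23
post 1009 [ 82.2  -0.5 214.8] [82.1 -0.9] [33.4 43.7] 0.14
rim 711 [-41.4  -0.3 103.3] [-18.4  -0.9] [157.1 160.1] 0.29
side 1 [ -1.74203589  76.64625005 103.65197849] [-3.85888541e-03  7.66395277e+01]
side -1 [ -1.0456484  -78.19347478 103.49831695] [ 1.32892974e-02 -7.81795789e+01]
front [-92.35030564   0.69568367 102.71548744] [-3.89685825e-03 -9.23475947e+01]
```

```bash
python3 -m inch '0 0.006 0.015 0.25 0 0 0.004; 0 0.006 0.015 0.25 0 0 0.004; 0 0.006 0.015 0.537 0 0 0.004; 0 0.006 0.015 0.537 0 0 0.004; 0 0.006 0.015 0.537 0 0 0.004; 0 0.006 0.015 0.537 0 0 0.004'
python3 -m inch '1 0 0 0 0 0 0; 1 0 0 0 0 0 0; 1 0 0 0 0 0 0; 1 0 0 0 0 0 0; 1 0 0 0 0 0 0' 10
python3 - <<'E'
from h import *
f=grab('wrist','w2.png'); T=tool(); print((F[:3,:3].T@(T[:3,3]-F[:3,3])).round(4),arm.get_state()['width'],arm.get_state()['force'])
E
```

```text
t: 3.7
eef_pos: [0.5531, -0.3434, 0.2299]
ee_rot: [3.141, -0.001, -0.381]
force: [0.1, -0.4, 1.1]
width: 0.0876
t: 4.2
eef_pos: [0.5532, -0.3441, 0.2293]
ee_rot: [-3.141, -0.002, -0.383]
force: [1.5, 3.2, 5.5]
width: 0.0631
[ 0.0018 -0.0026  0.2293] 0.06298108764825149 [0.79608856 3.63003238 5.73826383]
```

View pics/w2.png

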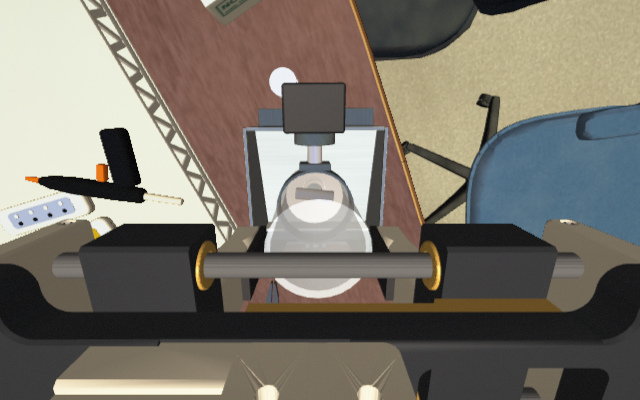

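```bash
python3 -m inch '1 0 -0.0065 0.0002 -0.043 0 0; 1 0 -0.0129 0.0006 -0.086 0 0; 1 0 -0.019 0.0013 -0.129 0 0; 1 0 -0.0257 0.0023 -0.172 0 0; 1 0 -0.032 0.0036 -0.215 0 0; 1 0 -0.0382 0.0052 -0.258 0 0; 1 0 -0.0444 0.007 -0.301 0 0; 1 0 -0.0505 0.0092 -0.344 0 0; 1 0 -0.0564 0.0116 -0.387 0 0; 1 0 -0.0623 0.0143 -0.430 0 0; 1 0 -0.068 0.0172 -0.473 0 0; 1 0 -0.0737 0.0204 -0.516 0 0'
python3 -m inch '1 0 -0.0015 0 -0.01 0 0; 1 0 -0.0015 0 -0.01 0 0; 1 0 -0.0015 0 -0.01 0 0'
cat >> h.py <<'E'
def lean():
    T=tool(); A=F[:3,:3].T@T[:3,:3]; a=-A[:,2]; s=arm.get_state()
    print('lean',np.arctan2(a[1],a[2]).round(4),'posF',(F[:3,:3].T@(T[:3,3]-F[:3,3])).round(4),'w',s['width'],'f',s['force'].round(1),'t',s['t'],'q',s['q'].round(2))
E
python3 - <<'E'
from h import *
lean(); grab('scene','s3.png'); grab('wrist','w3.png')
i=cv2.imread('pics/s3.png')[200:350,350:490]; cv2.imwrite('pics/s3z.png',cv2.resize(i,None,fx=4,fy=4))
E
```

```text
t: 5.45
eef_pos: [0.5615, -0.3239, 0.2241]
ee_rot: [2.598, -0.002, -0.382]
force: [-2.2, 3.6, 8.9]
width: 0.0634
t: 5.75
eef_pos: [0.5619, -0.323, 0.2227]
ee_rot: [2.59, -0.001, -0.381]
force: [0.8, 5.4, 5.0]
width: 0.0635
lean 0.5512 posF [0.002  0.0202 0.2227] w 0.06348945691873824 f [0.8 5.4 5. ] t 5.75 q [ 0.06  0.34 -0.29  0.52 -1.24  0.88]
```

View pics/s3z.png

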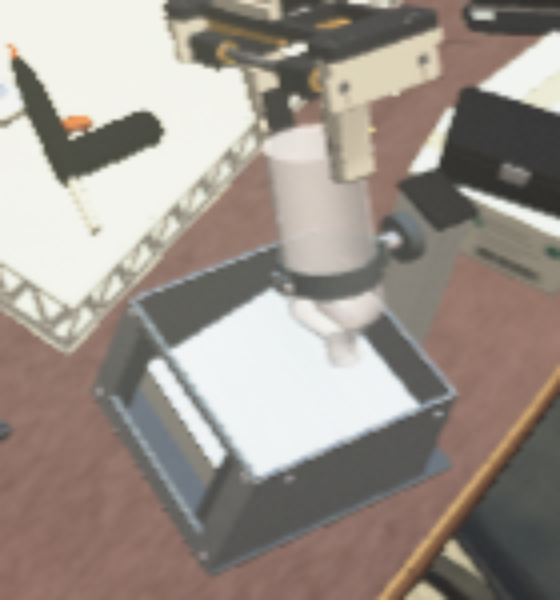

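View pics/w3.png

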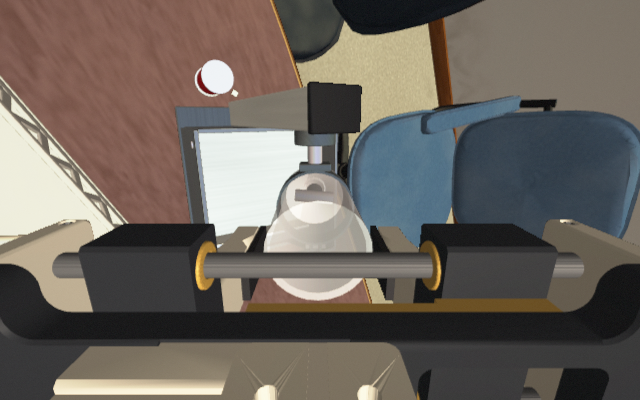

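```bash
python3 -m inch '1 0 0.0065 0.0002 0.043 0 0; 1 0 0.0129 0.0006 0.086 0 0; 1 0 0.019 0.0013 0.129 0 0; 1 0 0.0257 0.0023 0.172 0 0; 1 0 0.032 0.0036 0.215 0 0; 1 0 0.0382 0.0052 0.258 0 0; 1 0 0.0444 0.007 0.301 0 0; 1 0 0.0505 0.0092 0.344 0 0; 1 0 0.0564 0.0116 0.387 0 0; 1 0 0.0623 0.0143 0.430 0 0; 1 0 0.068 0.0172 0.473 0 0; 1 0 0.0749 0.0211 0.525 0 0'
python3 -c "
from h import *
lean()"
python3 -m inch '1 0 0.0065 0.0002 0.043 0 0; 1 0 0.0129 0.0006 0.086 0 0; 1 0 0.019 0.0013 0.129 0 0; 1 0 0.0257 0.0023 0.172 0 0; 1 0 0.032 0.0036 0.215 0 0; 1 0 0.0382 0.0052 0.258 0 0; 1 0 0.0444 0.007 0.301 0 0; 1 0 0.0505 0.0092 0.344 0 0; 1 0 0.0564 0.0116 0.387 0 0; 1 0 0.0623 0.0143 0.430 0 0; 1 0 0.068 0.0172 0.473 0 0; 1 0 0.0749 0.0211 0.525 0 0'
python3 -m inch '1 0 0 0 0 0 0; 1 0 0 0 0 0 0; 1 0 0 0 0 0 0'
python3 - <<'E'
from h import *
lean(); grab('scene','s4.png'); grab('wrist','w4.png')
i=cv2.imread('pics/s4.png')[200:350,350:490]; cv2.imwrite('pics/s4z.png',cv2.resize(i,None,fx=4,fy=4))
E
```

```text
t: 7.05
eef_pos: [0.5537, -0.3435, 0.2275]
ee_rot: [-3.14, -0.001, -0.382]
force: [3.7, 0.0, -5.7]
width: 0.0635
lean -0.002 posF [ 0.002  -0.0019  0.2275] w 0.06350553693070264 f [ 3.7  0.  -5.7] t 7.05 q [-0.26  0.3   0.   -0.   -1.27  1.45]
t: 8.25
eef_pos: [0.5454, -0.3638, 0.2208]
ee_rot: [-2.589, -0.0, -0.383]
force: [5.1, 4.0, -6.2]
width: 0.0636
t: 8.55
eef_pos: [0.5442, -0.3645, 0.2212]
ee_rot: [-2.594, 0.001, -0.383]
force: [2.8, 2.0, -6.9]
width: 0.0634
lean -0.5478 posF [ 0.001  -0.0249  0.2212] w 0.06335842024475304 f [ 2.8  2.  -6.9] t 8.55 q [-0.65  0.46  0.3  -0.53 -1.57  1.88]
```

View pics/s4z.png

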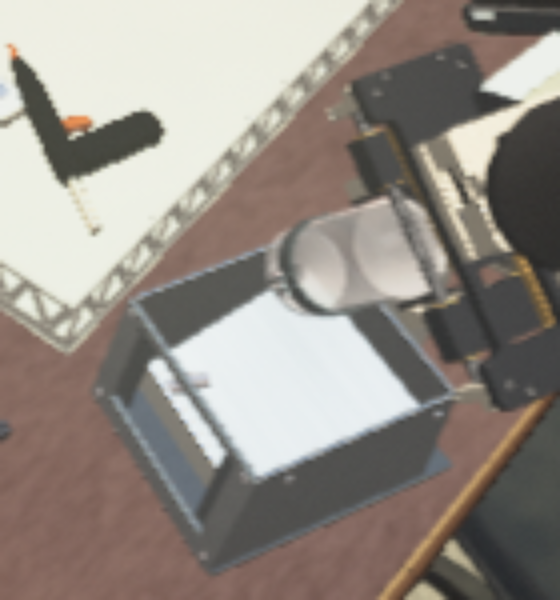

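View pics/w4.png

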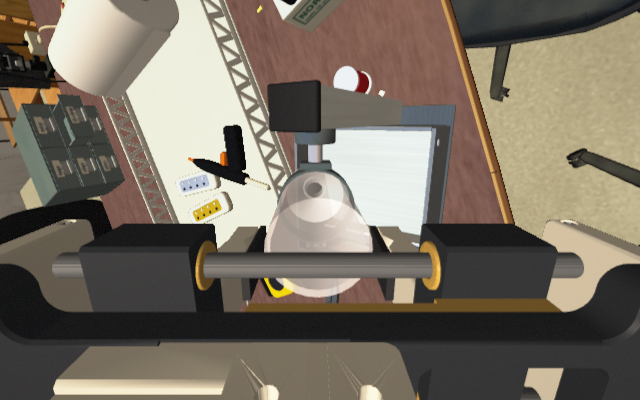

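The pin is out: it shows on the chute at about (188,382) in the zoom, and the bottle is empty. Straightening the bottle now.

```bash
python3 -m inch '1 0 -0.0065 0.0002 -0.043 0 0; 1 0 -0.0129 0.0006 -0.086 0 0; 1 0 -0.019 0.0013 -0.129 0 0; 1 0 -0.0257 0.0023 -0.172 0 0; 1 0 -0.032 0.0036 -0.215 0 0; 1 0 -0.0382 0.0052 -0.258 0 0; 1 0 -0.0444 0.007 -0.301 0 0; 1 0 -0.0505 0.0092 -0.344 0 0; 1 0 -0.0564 0.0116 -0.387 0 0; 1 0 -0.0623 0.0143 -0.430 0 0; 1 0 -0.068 0.0172 -0.473 0 0; 1 0 -0.0749 0.0211 -0.525 0 0'
python3 -m inch '1 0 0 0 0 0 0; 1 0 0 0 0 0 0; 1 0 0 0 0 0 0'
python3 - <<'E'
from h import *
lean(); to(F[:3,3]+F[:3,:3]@[.002,-.0012,.228],down(-.381))
f=grab('wrist');q=(cloud(f)-F[:3,3])@F[:3,:3]
m=(np.abs(q[...,0])<.05)&(np.abs(q[...,1])<.05)&(q[...,2]>.26)&(q[...,2]<.282)
a=q[m]; print(m.sum(),a.mean(0),np.linalg.lstsq(np.c_[a[:,:2],np.ones(len(a))],a[:,2],rcond=None)[0])
E
```

```text
t: 9.85
eef_pos: [0.552, -0.344, 0.2296]
ee_rot: [3.138, -0.001, -0.382]
force: [-1.7, 2.2, -2.9]
width: 0.0628
t: 10.15
eef_pos: [0.5522, -0.3438, 0.2294]
ee_rot: [-3.141, -0.0, -0.383]
force: [-3.2, 5.5, 4.9]
width: 0.063
lean -0.0002 posF [ 0.0008 -0.0027  0.2294] w 0.06304425220877997 f [-3.2  5.5  4.9] t 10.15 q [-0.26  0.3   0.   -0.   -1.27  1.45]
shift share [ 0.004  -0.005   0.0048] turn share [-0.0001 -0.0004 -0.0016] mm [ 1.2 -1.5  1.4] deg [-0.  -0.  -0.1]
7329 [ 0.00975305 -0.00354272  0.27099589] [-0.02606184  0.01329631  0.27129718]
```

```bash
python3 -m inch '1 0.002 -0.005 0 0 0 0; 1 0.002 -0.005 0 0 0 0; 0 0.002 -0.005 0 0 0 0; 0 0.002 -0.005 0 0 0 0; 0 0.002 -0.005 0 0 0 0; 0 0.002 -0.005 0 0 0 0;0 0.002 -0.005 0 0 0 0;0 0.002 -0.005 -0.5 0 0 0;0 0.002 -0.005 -0.5 0 0 0;0 0.002 -0.005 -0.5 0 0 0;0 0.002 -0.005 -0.5 0 0 0'
python3 - <<'E'
from h import *
lean()
f=grab('wrist','w5.png');q=(cloud(f)-F[:3,3])@F[:3,:3]
m=(np.abs(q[...,0])<.05)&(np.abs(q[...,1])<.05)&(q[...,2]>.26)&(q[...,2]<.282)
a=q[m]; print(m.sum(),a.mean(0),cv2.minAreaRect(a[:,:2].astype(np.float32)*1000),np.linalg.lstsq(np.c_[a[:,:2],np.ones(len(a))],a[:,2],rcond=None)[0])
for n in('top','scene'):
    f=grab(n,n+'5.png');q=(cloud(f)-F[:3,3])@F[:3,:3]
    m=(np.abs(q[...,0])<.05)&(np.abs(q[...,1])<.05)&(q[...,2]>.26)&(q[...,2]<.282)
    a=q[m]; print(n,m.sum(),a.mean(0),a[:,1].min(),a[:,1].max())
to([.42,.33,.30],down(-.43))
E
```

```text
t: 11.3
eef_pos: [0.5556, -0.3445, 0.3869]
ee_rot: [3.139, -0.013, -0.383]
force: [-0.2, 0.0, 1.0]
width: 0.0877
lean 0.0024 posF [ 0.0042 -0.0021  0.3869] w 0.08766941722659288 f [-0.2  0.   1. ] t 11.3 q [-0.25  0.26  0.29  0.   -1.59  1.44]
2345 [ 0.00333491 -0.00343925  0.27093025] ((2.473386764526367, -3.3890953063964844), (61.31078338623047, 61.17421340942383), 34.59265899658203) [-0.01618263  0.02776359  0.2710797 ]<stdin>:9: RuntimeWarning: Mean of empty slice.
  ret = um.true_divide(
Traceback (most recent call last):
ValueError: zero-size array to reduction operation minimum which has no identity
```

View pics/w5.png

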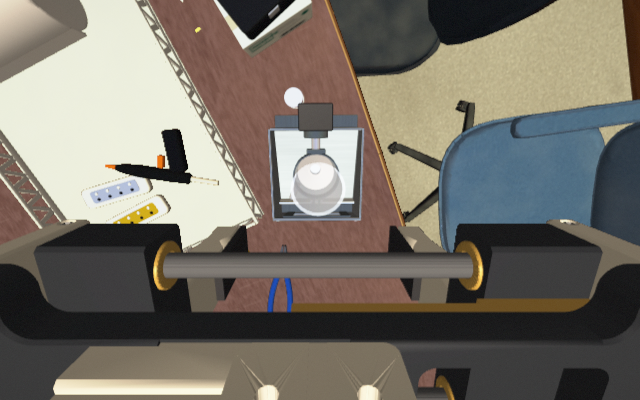

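```bash
python3 -m inch '0 -0.005 -0.006 0.3 0 0 0; 0 -0.005 -0.006 0.3 0 0 0; 0 -0.005 -0.006 0.52 0 0 0; 0 -0.005 -0.006 0.52 0 0 0; 1 -0.005 -0.006 0.52 0 0 0;1 -0.005 -0.006 0.52 0 0 0;1 -0.005 -0.006 0.52 0 0 0;1 -0.005 -0.006 0.52 0 0 0;1 -0.005 -0.006 0.52 0 0 0;1 -0.005 -0.006 0.52 0 0 0' 10
python3 -c "
from h import *
lean()"
```

```text
t: 12.4
eef_pos: [0.5537, -0.3414, 0.2239]
ee_rot: [3.14, -0.003, -0.383]
force: [-0.1, -1.4, 7.0]
width: 0.0632
lean 0.0016 posF [1.300e-03 1.000e-04 2.239e-01] w 0.06316032232912654 f [-0.1 -1.4  7. ] t 12.4 q [-0.25  0.3  -0.01  0.   -1.26  1.44]
```

```bash
python3 -m inch '0 0 0 0 0 0 0; 0 0 0 0 0 0 0; 0 0 0 0 0 0 0; 0 0 0 0 0 0 0;0 0 0 -0.5 0 0 0;0 0 0 -0.5 0 0 0;0 0 0 -0.5 0 0 0;0 0 0 -0.5 0 0 0; 0 0 0 -0.5 0 0 0'
python3 - <<'E'
from h import *
lean()
f=grab('wrist','w6.png');q=(cloud(f)-F[:3,3])@F[:3,:3]
m=(np.abs(q[...,0])<.05)&(np.abs(q[...,1])<.05)&(q[...,2]>.26)&(q[...,2]<.282)
a=q[m]; print(m.sum(),a.mean(0),cv2.minAreaRect(a[:,:2].astype(np.float32)*1000)[0],np.linalg.lstsq(np.c_[a[:,:2],np.ones(len(a))],a[:,2],rcond=None)[0])
P=np.load('w1.npy');q=(P-F[:3,3])@F[:3,:3]
m=(np.abs(q[...,0])<.05)&(np.abs(q[...,1])<.05)&(q[...,2]>.26)&(q[...,2]<.282)
a=q[m];print('orig',np.linalg.lstsq(np.c_[a[:,:2],np.ones(len(a))],a[:,2],rcond=None)[0])
to([.42,.33,.30],down(-.43))
E
```

```text
t: 13.3
eef_pos: [0.5535, -0.3405, 0.3736]
ee_rot: [3.141, -0.003, -0.383]
force: [-0.8, 0.7, -1.6]
width: 0.0878
lean 0.0004 posF [0.0008 0.0008 0.3736] w 0.08781996505996285 f [-0.8  0.7 -1.6] t 13.3 q [-0.25  0.26  0.26  0.   -1.57  1.44]
2572 [ 0.00337043 -0.00073428  0.27097352] (2.081899642944336, -0.8863391876220703) [-0.01509233 -0.00378993  0.27102161]
orig [-0.01397536  0.00148075  0.27102279]
shift share [-1.2456 -1.9071  0.239 ] turn share [0.0004 0.0002 0.0451] mm [-373.7 -572.1   71.7] deg [0.  0.  2.7]
```

```bash
python3 -m inch '0 -0.62 -0.95 0.1 0 0 0;0 -0.62 -0.95 0.1 0 0 0;0 -0.62 -0.95 0.1 0 0 0;0 -0.62 -0.95 0.1 0 0 0;0 -0.62 -0.95 0.1 0 0 0;0 -0.62 -0.95 0.1 0 0 0;0 -0.62 -0.95 0.1 0 0 0;0 -0.62 -0.95 0.1 0 0 0'
python3 -c "
from h import *
to([.44,.343,.26],down(.457))"
```

```text
t: 14.15
eef_pos: [0.4852, -0.0031, 0.3401]
ee_rot: [3.14, 0.003, -0.378]
force: [-0.4, -1.0, 0.3]
width: 0.0876
shift share [-0.5651 -1.0171  0.2667] turn share [ 6.000e-04  3.000e-03 -7.974e-01] mm [-169.5 -305.1   80. ] deg [  0.    0.2 -47.8]
```

```bash
python3 -m inch '0 -0.565 -1 0.25 0 0 -0.797;0 -0.565 -1 0.25 0 0 -0.797;0 -0.565 -1 0.25 0 0 -0.797;0 -0.565 -1 0.25 0 0 -0.797;0 -0.565 -1 0.25 0 0 -0.797;0 -0.565 -1 0.25 0 0 -0.797;0 -0.565 -1 0.25 0 0 -0.797;0 -0.565 -1 0.25 0 0 -0.797;0 -0.565 -1 0.25 0 0 -0.797;0 -0.565 -1 0.25 0 0 -0.797'
python3 - <<'E'
from h import *
lean();print(arm.get_state()['ee_rot'])
f=grab('wrist','w7.png');np.save('w7.npy',cloud(f))
f=grab('scene','s7.png');np.save('s7.npy',cloud(f));f=grab('top','t7.png');np.save('t7.npy',cloud(f))
i=cv2.imread('pics/s7.png')[200:350,350:490]; cv2.imwrite('pics/s7z.png',cv2.resize(i,None,fx=4,fy=4))
E
```

```text
t: 15.15
eef_pos: [0.4418, 0.3337, 0.2659]
ee_rot: [3.14, 0.002, 0.451]
force: [-0.0, 0.1, -0.6]
width: 0.0876
lean 0.0027 posF [-0.3536  0.5852  0.2659] w 0.08756378345390776 f [-0.   0.1 -0.6] t 15.15 q [ 1.    0.12 -0.15  0.   -1.31  1.02]
[3.13993464e+00 2.13478211e-03 4.51370703e-01]
```

View pics/w7.png

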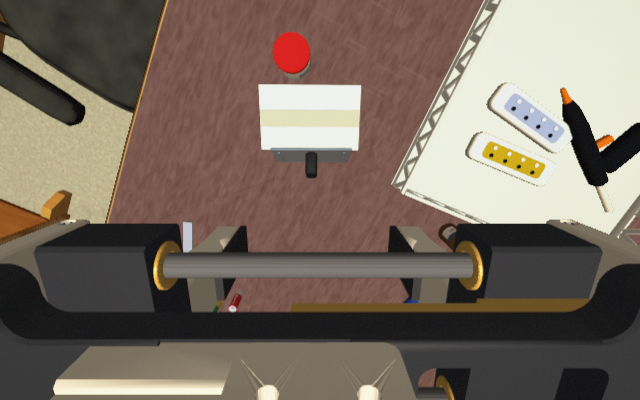

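View pics/s7z.png

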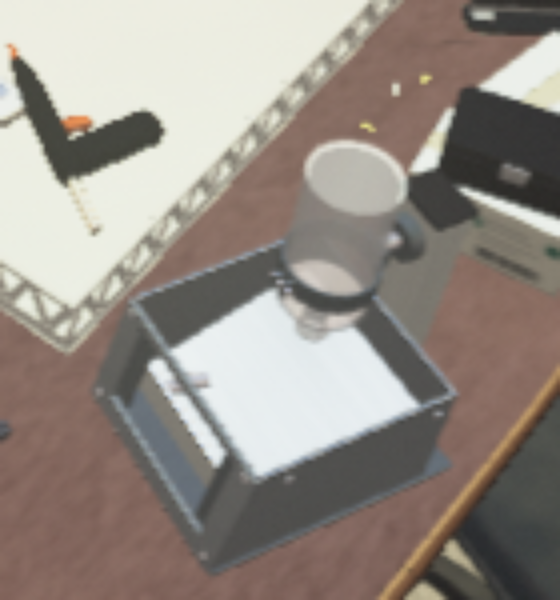

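Run:
```python
from h import *
for n,pic in(('w7','w7'),('s7','s7'),('t7','t7')):
    P=np.load(n+'.npy'); I=cv2.imread(f'pics/{pic}.png').astype(int); x,y,z=P[...,0],P[...,1],P[...,2]
    c=np.array([.44,.343]); A=R.from_euler('z',.457).as_matrix()
    q=(P-[.44,.343,0])@A
    near=(np.abs(q[...,1])<.08)&(q[...,0]>-.04)&(q[...,0]<.13)
    mx=I.max(2)
    car=near&(z>.060)&(z<.070)&(mx>120)&(q[...,0]>.01)
    a=q[car][:,:2].astype(np.float32)*1000; r=cv2.minAreaRect(a); print(n,'carton',car.sum(),np.round(r[0],1),np.round(r[1],1),r[2],'z',z[car].mean())
    g=near&(mx<45)&(z>.05)&(z<.1)&(q[...,0]<.03); a=q[g]*1000
    r=cv2.minAreaRect(a[:,:2].astype(np.float32)) if len(a)>4 else None
    print('grip',len(a),a.mean(0),a.min(0),a.max(0),r)
    p=near&(mx>45)&(mx<120)&(z>.015)&(z<.085)&(q[...,0]<.035)&(np.abs(q[...,1])<.055);b=q[p]*1000
    if len(b)>10:
        L=np.linalg.lstsq(np.c_[b[:,1:],np.ones(len(b))],b[:,0],rcond=None)[0]; print('plate',len(b),'x=%.3fy+%.3fz+%.1f'%tuple(L),b.min(0),b.max(0), 'resid',np.std(b[:,0]-np.c_[b[:,1:],np.ones(len(b))]@L))
```

```text
w7 carton 6344 [76.2  0.5] [135.1 106.3] 89.53781127929688 z 0.0640491702355278
grip 166 [ 9.33498661 -1.26693496 77.34533374] [-12.10089139  -8.0840252   60.2844865 ] [25.42608245  5.840249   85.86406058] ((6.677501678466797, -1.1745247840881348), (13.735954284667969, 37.571224212646484), 89.22735595703125)
plate 808 x=0.010y+0.193z+5.8 [-12.05926509 -54.85892866  15.14604151] [28.51384038 53.46726719 84.77861106] resid 6.372017514704421
s7 carton 437 [77.9  2.9] [138.3 104. ] 89.6800537109375 z 0.06623189913153095
grip 1 [18.19620651 -5.96708286 72.45046589] [18.19620651 -5.96708286 72.45046589] [18.19620651 -5.96708286 72.45046589] None
plate 438 x=-0.011y+0.200z+4.8 [-11.98094876 -54.71518203  15.09530253] [32.42399912 53.5102864  84.84727643] resid 8.902024626752121
t7 carton 174 [66.3 19.3] [ 59.2 112.8] 57.91462326049805 z 0.06639133307762046
grip 56 [ 5.38283617 -3.49301789 80.72035361] [-10.3846442   -9.99044079  66.32640049] [22.7433953   3.95463569 89.23284761] ((6.487603187561035, -2.95458984375), (33.666847229003906, 13.175466537475586), 6.5111985206604)
plate 347 x=0.035y+0.252z+1.5 [-13.95924736 -54.94511377  16.09604329] [29.54834702 52.9787973  84.93414685] resid 7.301610315042962
```

Run:
```python
from h import *
for n in('w7','t7','s7'):
    P=np.load(n+'.npy'); I=cv2.imread(f'pics/{n}.png').max(2); 
    q=(P-[.44,.343,0])@R.from_euler('z',.457).as_matrix()*1000
    print(n)
    if n=='w7':
        cols=[(305,'blk'),(311,'blk'),(285,'pl'),(335,'pl')]; rows=range(140,182,2)
        for c,t in cols:
            print(t,c,[(v,*q[v,c].round().astype(int),int(I[v,c])) for v in rows])
        e=[np.where((I[100:160,c]<130))[0][0]+100 for c in range(280,345,10)]
        print(e,[q[e[i]-2,c].round(1).tolist() for i,c in enumerate(range(280,345,10))])
        print('back edge',[q[v,310].round(0).tolist()+[int(I[v,310])] for v in range(76,96,2)])
    # carton backside edge, from plate points
    m=(np.abs(q[...,1])<50)&(np.abs(q[...,1]+1)>13)&(q[...,2]>18)&(q[...,2]<80)&(q[...,0]<30)&(q[...,0]>-30)&(I>40)&(I<120)
    a=q[m]
    for k in range(3):
        L=np.linalg.lstsq(np.c_[a[:,2],np.ones(len(a))],a[:,0],rcond=None)[0]; r=a[:,0]-np.c_[a[:,2],np.ones(len(a))]@L; a=a[np.abs(r)<4] if k==0 else a[np.abs(r)<2.5]
    print(len(a),'lean',np.arctan(L[0]),'x at z0',L[1])
```

```text
w7
blk 305 [(140, np.int64(41), np.int64(7), np.int64(64), 243), (142, np.int64(38), np.int64(7), np.int64(64), 243), (144, np.int64(35), np.int64(7), np.int64(63), 242), (146, np.int64(33), np.int64(7), np.int64(65), 242), (148, np.int64(31), np.int64(7), np.int64(77), 156), (150, np.int64(28), np.int64(7), np.int64(74), 119), (152, np.int64(24), np.int64(7), np.int64(65), 93), (154, np.int64(22), np.int64(7), np.int64(71), 67), (156, np.int64(20), np.int64(7), np.int64(73), 60), (158, np.int64(17), np.int64(7), np.int64(75), 61), (160, np.int64(15), np.int64(7), np.int64(75), 62), (162, np.int64(12), np.int64(7), np.int64(77), 72), (164, np.int64(10), np.int64(7), np.int64(78), 74), (166, np.int64(7), np.int64(7), np.int64(78), 68), (168, np.int64(4), np.int64(7), np.int64(79), 67), (170, np.int64(2), np.int64(7), np.int64(83), 63), (172, np.int64(-2), np.int64(7), np.int64(77), 75), (174, np.int64(-20), np.int64(11), np.int64(-3), 101), (176, np.int64(-23), np.int64(11), np.int64(-2), 116), (178, np.int64(-27), np.int64(11), np.int64(-2), 116), (180, np.int64(-30), np.int64(11), n
[... 3439 characters left out ...]
), 118)]
[np.int64(150), np.int64(150), np.int64(150), np.int64(150), np.int64(150), np.int64(150), np.int64(150)] [[31.2, 40.3, 75.7], [31.3, 26.6, 77.8], [31.2, 13.3, 77.2], [31.1, -0.1, 77.1], [31.0, -13.5, 76.8], [30.9, -26.9, 77.5], [30.7, -40.4, 76.4]]
back edge [[131.0, 1.0, -4.0, 117], [128.0, 1.0, -2.0, 117], [126.0, 1.0, -2.0, 117], [123.0, 1.0, -2.0, 118], [113.0, -1.0, 63.0, 173], [110.0, -1.0, 65.0, 242], [108.0, -1.0, 64.0, 242], [105.0, -1.0, 64.0, 243], [103.0, -1.0, 64.0, 243], [100.0, -1.0, 63.0, 243]]
510 lean 0.3854677623857509 x at z0 -2.449783992503748
t7
219 lean 0.38172648435192424 x at z0 -3.7910620460524873
s7
160 lean 0.38004279544841607 x at z0 -2.5472034607539924
```

Run:
```python
from h import *
A=R.from_euler('z',.457).as_matrix()
p=np.array([.44,.343,0])+A@[.0015,-.0009,.052]; print(p)
to(p,down(.452))
```

```text
[0.4417432  0.34285424 0.052     ]
shift share [ 0.0122 -0.0287  0.7167] turn share [ 0.0004  0.0002 -0.0016] mm [  3.7  -8.6 215. ] deg [ 0.   0.  -0.1]
```

```bash
python3 -m inch '0 0.0122 -0.0287 0.3 0 0 -0.002;0 0.0122 -0.0287 0.3 0 0 -0.002;0 0.0122 -0.0287 0.6 0 0 -0.002;0 0.0122 -0.0287 0.6 0 0 -0.002;0 0.0122 -0.0287 0.65 0 0 -0.002;0 0.0122 -0.0287 0.69 0 0 -0.002;0 0.0122 -0.0287 0.717 0 0 -0.002;0 0.0122 -0.0287 0.717 0 0 -0.002;0 0.0122 -0.0287 0.717 0 0 -0.002' 20
python3 - <<'E'
from h import *
s=arm.get_state();print(s['eef_pos'],s['ee_rot'],s['force'])
to([.4417,.3429,.052],down(.452))
E
```

```text
t: 16.2
eef_pos: [0.4418, 0.3443, 0.0525]
ee_rot: [3.142, -0.001, 0.454]
force: [0.8, 0.2, -0.1]
width: 0.0876
[0.44178322 0.3443464  0.05249748] [ 3.14158304e+00 -7.44362537e-04  4.53818691e-01] [ 0.80402727  0.24647729 -0.14013595]
shift share [-0.0024  0.0042  0.0017] turn share [ 0.     -0.0007  0.0017] mm [-0.7  1.3  0.5] deg [ 0.  -0.   0.1]
```

```bash
python3 -m inch '1 0 0.004 0 0 0 0;1 0 0.004 0 0 0 0;1 0 0.004 0 0 0 0;1 0 0.004 0 0 0 0;1 0 0.004 0 0 0 0;1 0 0.004 0 0 0 0;1 0 0.004 0 0 0 0;1 0 0.004 0 0 0 0;1 0 0.004 0 0 0 0;1 0 0.004 0 0 0 0' 25
python3 - <<'E'
from h import *
f=grab('wrist','w8.png');np.save('w8.npy',cloud(f))
s=arm.get_state();print(s['eef_pos'],s['ee_rot'],s['force'],s['width'])
E
```

```text
t: 17.2
eef_pos: [0.4417, 0.3428, 0.0514]
ee_rot: [3.141, 0.001, 0.454]
force: [-0.5, -0.2, -0.7]
width: 0.0153
[0.44166967 0.34280817 0.05142613] [3.14088222e+00 8.67050011e-04 4.53888442e-01] [ 0.06125599  0.28877208 -0.52586777] 0.015446455117956056
```

View pics/w8.png

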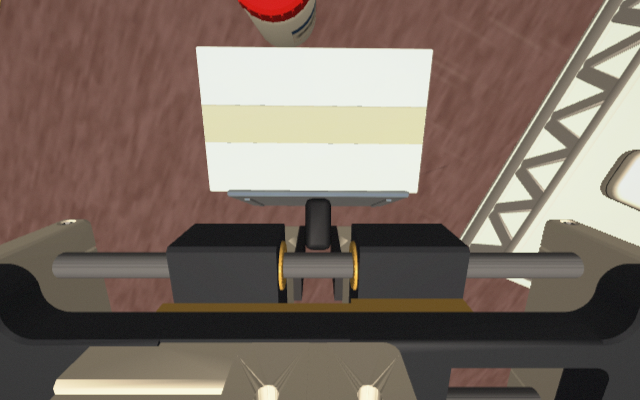

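```bash
python3 -m inch '1 0 0 -0.05 0 0 0;1 0 0 -0.15 0 0 0;1 0 0 -0.3 0 0 0;1 0 0 -0.45 0 0 0;1 0 0 -0.6 0 0 0;1 0 0 -0.65 0 0 0;1 0 0 -0.65 0 0 0;1 0 0 -0.65 0 0 0'
python3 - <<'E'
from h import *
s=arm.get_state();print(s['eef_pos'],s['ee_rot'],s['force'],s['width'])
for n in('wrist','scene','top'):
    f=grab(n,n[0]+'9.png');np.save(n[0]+'9.npy',cloud(f))
T=tool();np.save('T9.npy',T)
for n in 'wst':
    P=np.load(n+'9.npy');I=cv2.imread(f'pics/{n}9.png').max(2)
    q=(P-T[:3,3])@R.from_euler('z',.454).as_matrix()*1000
    m=(np.abs(q[...,1])<54)&(np.abs(q[...,1])>(11 if n!='s' else 25))&(q[...,2]>-60)&(q[...,2]<60)&(q[...,0]<60)&(q[...,0]>-30)&(I>40)&(I<130)
    a=q[m]
    for k in range(3):
        M=np.c_[a[:,2],a[:,1],np.ones(len(a))]
        L=np.linalg.lstsq(M,a[:,0],rcond=None)[0]; r=a[:,0]-M@L; a=a[np.abs(r)<(5,3,2.5)[k]]
    print(n,len(a),'lean',np.arctan(L[0]),'yawslope',L[1],'x at TCP z',L[2],a.min(0),a.max(0))
i=cv2.imread('pics/s9.png');cv2.imwrite('pics/s9z.png',cv2.resize(i[70:270,180:340],None,fx=3.5,fy=3))
E
```

```text
t: 18.05
eef_pos: [0.4413, 0.3427, 0.2458]
ee_rot: [3.141, 0.002, 0.454]
force: [-0.7, 0.2, -1.3]
width: 0.0152
[0.44132478 0.34269039 0.24577929] [3.14115968e+00 1.59979131e-03 4.53633183e-01] [-0.65412967  0.19951529 -1.33438426] 0.015227855912052876
w 622 lean 0.3858216662399509 yawslope 0.005057595052836761 x at TCP z 16.310214471377172 [  8.72369558 -53.95310892 -19.05721534] [23.27414101 52.6938541  18.798364  ]
s 175 lean 0.35237170331729734 yawslope 0.0011214802210336439 x at TCP z 16.390145196521036 [  1.15227811 -53.57659855 -44.70019766] [27.52543823 53.57923948 29.86877117]
t 62 lean 0.3752693126697241 yawslope -0.02512278952217617 x at TCP z 14.35752781521957 [  5.25883702 -49.69095462 -24.75657017] [ 27.21592076 -22.74134301  29.8013414 ]
```

View pics/s9z.png

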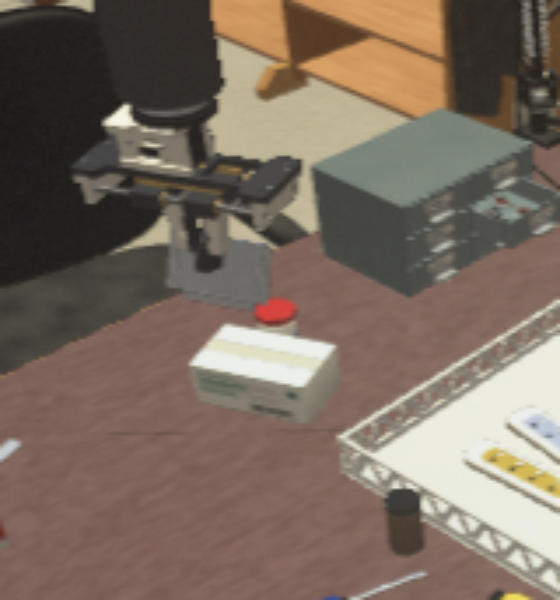

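View pics/w9.png

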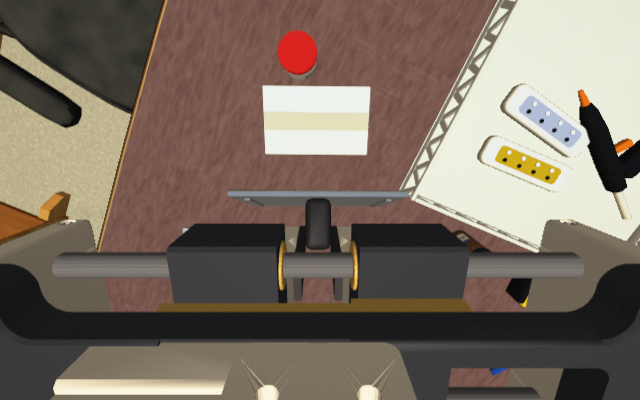

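```bash
cat >> h.py <<'E'
F[:3,3]+=F[:3,:3]@[.0015,-.0008,0]
_a=R.from_euler('z',.454).as_matrix()
TG=np.eye(4);TG[:3,:3]=down(.454)
CG=np.eye(4);CG[:3,:3]=_a@R.from_euler('y',.38).as_matrix();CG[:3,3]=_a@[.004,0,-.0514]
X=np.linalg.inv(TG)@CG   # cover in tool
def tgt(u,v,phi,y=0):
    c,s=np.cos(.21),np.sin(.21)
    C=np.eye(4);C[:3,:3]=R.from_euler('y',.21+phi).as_matrix();C[:3,3]=np.array([-109+u*c+v*s,y,8-u*s+v*c])/1000
    return F@C@np.linalg.inv(X)
def go(u,v,phi,y=0,T0=None):
    t=tgt(u,v,phi,y); print((u,v,phi),t[:3,3].round(4),R.from_matrix(t[:3,:3]).as_euler('xyz').round(3)); to(t[:3,3],t[:3,:3],T0)
def where():
    C=np.linalg.inv(F)@tool()@X; p=C[:3,3]*1000; c,s=np.cos(.21),np.sin(.21); dx,dz=p[0]+109,p[2]-8
    e=R.from_matrix(C[:3,:3]).as_euler('xyz'); st=arm.get_state()
    print('u %.1f v %.1f y %.1f phi %.3f roll %.3f yaw %.3f'%(dx*c-dz*s,dx*s+dz*c,p[1],e[1]-.21,e[0],e[2]),'f',st['force'].round(1),'w',round(st['width'],4),'t',round(st['t'],2))
E
python3 - <<'E'
from h import *
print(tgt(-60,60,-.32)[:3,3],tgt(4,4,-.32)[:3,3])
go(-60,60,-.32); 
p=tgt(-60,60,-.32)[:3,3]; to([*p[:2],.2458],down(-.381))
E
```

```text
[ 0.38381591 -0.27429155  0.12265885] [ 0.43108482 -0.29322619  0.05454769]
(-60, 60, -0.32) [ 0.3838 -0.2743  0.1227] [ 3.142 -0.49  -0.381]
shift share [-1.0716  1.7628  0.4142] turn share [-0.1922  0.4425  0.7816] mm [-321.5  528.8  124.2] deg [-11.5  26.6  46.9]
shift share [-1.073   1.7636  0.0037] turn share [0.0031 0.0023 0.7972] mm [-321.9  529.1    1.1] deg [ 0.2  0.1 47.8]
```

```bash
python3 -c "
from h import *
to([.46,.04,.25],down(.03))"
```

```text
shift share [-0.3855  0.9333 -0.0143] turn share [0.0025 0.0029 0.4047] mm [-115.7  280.    -4.3] deg [ 0.2  0.2 24.3]
```

```bash
python3 -m inch '1 -0.385 0.933 -0.014 0 0 0.405;1 -0.385 0.933 -0.014 0 0 0.405;1 -0.385 0.933 -0.014 0 0 0.405;1 -0.385 0.933 -0.014 0 0 0.405;1 -0.385 0.933 -0.014 0 0 0.405;1 -0.385 0.933 -0.014 0 0 0.405;1 -0.385 0.933 -0.014 0 0 0.405;1 -0.385 0.933 -0.014 0 0 0.405'
python3 -c "
from h import *
to([.39,-.2767,.25],down(-.381));print(arm.get_state()['q'])"
```

```text
t: 19.0
eef_pos: [0.4604, 0.0394, 0.2502]
ee_rot: [3.14, 0.002, 0.027]
force: [-0.2, -0.0, -0.8]
width: 0.0148
shift share [-0.2625  1.0469  0.0025] turn share [0.0017 0.0013 0.3892] mm [-78.7 314.1   0.7] deg [ 0.1  0.1 23.4]
[ 5.13807420e-01 -3.32479026e-02 -3.46025450e-01  4.94869495e-04
 -1.26014667e+00  1.08343117e+00]
```

```bash
python3 -m inch '1 -0.25 1 0 0 0 0.389;1 -0.25 1 0 0 0 0.389;1 -0.25 1 0 0 0 0.389;1 -0.25 1 0 0 0 0.389;1 -0.25 1 0 0 0 0.389;1 -0.25 1 0 0 0 0.389;1 -0.25 1 0 0 0 0.389;1 -0.25 1 0 0 0 0.389;1 -0.25 1 0 0 0 0.389'
python3 -c "
from h import *
where(); go(-60,60,-.32);print(arm.get_state()['q'])"
```

```text
t: 19.9
eef_pos: [0.3951, -0.2603, 0.2506]
ee_rot: [3.141, 0.001, -0.377]
force: [0.1, 1.0, -0.9]
width: 0.0155
u -103.1 v 173.6 y 17.2 phi 0.171 roll -0.001 yaw 0.004 f [ 0.1  1.  -0.9] w 0.0155 t 19.9
(-60, 60, -0.32) [ 0.3838 -0.2743  0.1227] [ 3.142 -0.49  -0.381]
shift share [-0.0174  0.0569  0.4267] turn share [-1.00e-04  4.69e-01  3.90e-03] mm [ -5.2  17.1 128. ] deg [-0.  28.1  0.2]
[-1.64494714e-01 -1.36945044e-02 -3.26100024e-01  6.87825861e-04
 -1.25971381e+00  1.35803645e+00]
```

```bash
python3 -m inch '1 -0.017 0.057 0.1 0 0.235 0.004;1 -0.017 0.057 0.2 0 0.35 0.004;1 -0.017 0.057 0.3 0 0.469 0.004;1 -0.017 0.057 0.4267 0 0.469 0.004;1 -0.017 0.057 0.4267 0 0.469 0.004;1 -0.017 0.057 0.4267 0 0.469 0.004;1 -0.017 0.057 0.4267 0 0.469 0.004'
python3 - <<'E'
from h import *
where(); go(-20,20,-.32);print(arm.get_state()['q'])
f=grab('wrist','w10.png');np.save('w10.npy',cloud(f));np.save('T10.npy',tool())
f=grab('scene','s10.png')
cv2.imwrite('pics/s10z.png',cv2.resize(f['img'][200:350,330:490,::-1],None,fx=4,fy=4))
E
```

```text
t: 20.6
eef_pos: [0.3845, -0.2813, 0.1296]
ee_rot: [-3.129, -0.477, -0.379]
force: [-0.6, -0.4, -1.8]
width: 0.0154
u -58.7 v 67.0 y -5.5 phi -0.307 roll 0.011 yaw 0.007 f [-0.6 -0.4 -1.8] w 0.0154 t 20.6
(-20, 20, -0.32) [ 0.4124 -0.2857  0.0752] [ 3.142 -0.49  -0.381]
shift share [-0.0017 -0.018   0.2035] turn share [-0.0131  0.0124  0.0014] mm [-0.5 -5.4 61. ] deg [-0.8  0.7  0.1]
[-0.15246882 -0.20380498 -1.01666834  0.3095378  -0.30234129  1.07249378]
```

View pics/w10.png

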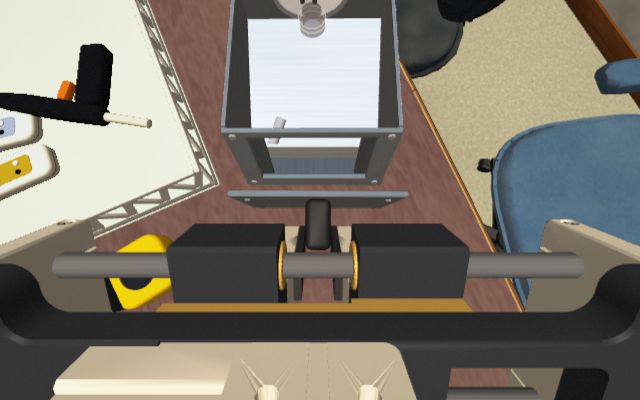

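View pics/s10z.png

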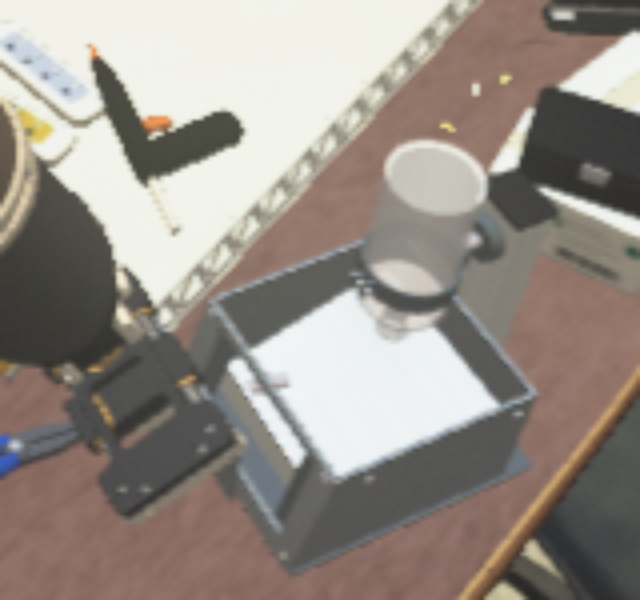

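```bash
cat > kin.py <<'E'
from h import *
from scipy.optimize import least_squares
D=[(.3594,.0111,.2792,.6140,.1963,3.1416,0,-.427),(-.0216,-.0972,.4852,-.047,.3579,3.1416,0,-.388),(.2626,.2978,.5531,-.3378,.3887,3.1416,0,-.377),(.30,.00,.5537,-.3435,.2275,3.1416,0,-.38),(.34,-.29,.5619,-.323,.2227,2.59,-.001,-.381),(.46,.30,.5442,-.3645,.2212,-2.594,.001,-.383),(.12,-.15,.4418,.3337,.2659,3.1416,0,.45),(-.0332,-.346,.4604,.0394,.2502,3.14,0,.03),(-.0137,-.3261,.3951,-.2603,.2506,3.14,0,-.377),(-.2038,-1.0167,.3845,-.2813,.1296,-3.129,-.477,-.379)]
def W(p,Rm,dt): return np.array(p)-dt*Rm[:,2]
def fk2(x,q2,q3):
    a,h,L1,L2,off=x[:5]; e=q3-q2+off
    return a+L1*np.sin(q2)+L2*np.cos(e), h+L1*np.cos(q2)+L2*np.sin(e)
def res(x):
    o=[]
    for d in D:
        w=W(d[2:5],R.from_euler('xyz',d[5:]).as_matrix(),x[5]); r=np.sqrt(w[0]**2+w[1]**2-x[6]**2)
        f=fk2(x,d[0],d[1]); o+=[f[0]-r,f[1]-w[2]]
    return np.array(o)
s=least_squares(res,[0.,.3,.3,.3,0,.2,.19]);x=s.x
def ik(T):
    w=W(T[:3,3],T[:3,:3],x[5]); r=np.sqrt(w[0]**2+w[1]**2-x[6]**2)
    b=min((least_squares(lambda q:np.array(fk2(x,*q))-[r,w[2]],q0) for q0 in([0,-.5],[.3,0],[-.3,-1])),key=lambda s:s.cost)
    q1=np.arctan2(w[1],w[0])+np.arcsin(x[6]/np.hypot(w[0],w[1]))
    q2,q3=b.x; e=q3-q2
    fx=np.array([np.cos(q1)*np.cos(e),np.sin(q1)*np.cos(e),np.sin(e)])
    bend=np.arccos(fx@T[:3,2])
    return q1,q2,q3,-bend,b.cost
if __name__=='__main__':
    print(x.round(4),np.abs(res(x)).max())
    for a in[(-60,60,-.32),(-20,20,-.32),(6,17,-.32),(6,5,-.32),(6,17,-.25),(6,5,-.25),(3,3,-.15),(0,0,0)]: print(a,np.round(ik(tgt(*a)),3))
E
python3 kin.py
```

```text
[0.0918 0.0569 0.6318 0.3266 0.049  0.3465 0.2597] 0.06980005125894773
(-60, 60, -0.32) [ 0.222 -0.199 -1.11  -0.364  0.   ]
(-20, 20, -0.32) [ 0.141  0.038 -1.236 -0.273  0.   ]
(6, 17, -0.32) [ 0.093  0.115 -1.204 -0.288  0.   ]
(6, 5, -0.32) [ 0.097  0.159 -1.258 -0.36   0.   ]
(6, 17, -0.25) [ 0.054  0.114 -1.096 -0.174  0.   ]
(6, 5, -0.25) [ 0.057  0.146 -1.141 -0.2    0.   ]
(3, 3, -0.15) [ 0.014  0.157 -1.013 -0.159  0.   ]
(0, 0, 0) [-0.04   0.207 -0.847 -0.361  0.   ]kin.py:11: RuntimeWarning: invalid value encountered in sqrt
  w=W(d[2:5],R.from_euler('xyz',d[5:]).as_matrix(),x[5]); r=np.sqrt(w[0]**2+w[1]**2-x[6]**2)
```

```bash
cat > kin.py <<'E'
from h import *
from scipy.optimize import least_squares
Q=np.array([[1.43214,.35940,.01105,-.0003,-1.22409,-.28812],[.30776,-.0216,-.09725,0,-1.49792,.87544],[-.24798,.26256,.29781,-.0003,-1.60686,1.4415],[-.26,.30,0,0,-1.27,1.45],[.06,.34,-.29,.52,-1.24,.88],[-.65,.46,.3,-.53,-1.57,1.88],[1.,.12,-.15,0,-1.31,1.02],[.51381,-.03325,-.34603,.0005,-1.26015,1.08343],[-.16449,-.01369,-.3261,.0007,-1.25971,1.35804],[-.15247,-.2038,-1.01667,.30954,-.30234,1.07249]])
E=np.array([(.2792,.6140,.1963,3.1399,0,-.427),(.4852,-.047,.3579,3.14,.002,-.388),(.5531,-.3378,.3887,-3.141,.001,-.377),(.5537,-.3435,.2275,-3.14,-.001,-.382),(.5619,-.323,.2227,2.59,-.001,-.381),(.5442,-.3645,.2212,-2.594,.001,-.383),(.4418,.3337,.2659,3.14,.002,.451),(.4604,.0394,.2502,3.14,.002,.027),(.3951,-.2603,.2506,3.141,.001,-.377),(.3845,-.2813,.1296,-3.129,-.477,-.379)])
S4=1
def chain(q):
    r=lambda a,t:R.from_euler(a,t).as_matrix()
    R1=r('z',q[0]);R2=R1@r('y',q[1]);R3=R2@r('y',-q[2]);R4=R3@r('x',S4*q[3]);R5=R4@r('y',-q[4]);R6=R5@r('x',-q[5])
    return R1,R2,R3,R4,R5,R6
R0=R.from_euler('xyz',E[0,3:]).as_matrix(); RT=chain(Q[0])[5].T@R0
def row(q):
    c=chain(q); z=np.zeros((3,1)); ez=np.array([[0,0,1.]]).T
    # base z, R1 x&y, R2 z, R3 x&z, R5 x(tool length), R5 z
    return np.c_[ez,c[0][:,:2],c[1][:,2],c[2][:,[0,2]],c[4][:,[0,2]]]
if __name__=='__main__':
    for S4 in(1,-1): print(S4,[R.from_matrix((chain(q)[5]@RT).T@R.from_euler('xyz',e[3:]).as_matrix()).magnitude().round(3) for q,e in zip(Q,E)])
S4=-1
if R.from_matrix((chain(Q[4])[5]@RT).T@R.from_euler('xyz',E[4,3:]).as_matrix()).magnitude()>.05:S4=1
M=np.vstack([row(q) for q in Q]);b=E[:,:3].ravel(); k=np.linalg.lstsq(M,b,rcond=1e-6)[0]
def fk(q): T=np.eye(4);T[:3,:3]=chain(q)[5]@RT;T[:3,3]=row(q)@k;return T
lo=np.array([-3.07,-1.43,-1.02,-3.03,-3.05,-3.03]);hi=np.array([3.07,2.12,1.25,1.67,0,3.03])
def ik(T,q0):
    def f(q):
        A=fk(q);return np.r_[(A[:3,3]-T[:3,3])*5,R.from_matrix(A[:3,:3].T@T[:3,:3]).as_rotvec()]
    s=least_squares(f,np.clip(q0,lo-.3,hi+.3)); return s.x,np.abs(s.fun).max()
if __name__=='__main__':
    print('S4',S4,k.round(4),np.abs(M@k-b).max(),(M@k-b).reshape(-1,3).round(4)[-1])
    q=arm.get_state()['q']; 
    for a in[(-60,60,-.32),(-20,20,-.32),(6,17,-.32),(6,17,-.25),(6,5,-.25),(3,3,-.15),(0,0,0)]:
        r,e=ik(tgt(*a),q); print(a,r.round(3),round(e,4))
E
python3 kin.py
```

```text
Traceback (most recent call last):
  File "kin.py", line 16, in <module>
    for S4 in(1,-1): print(S4,[R.from_matrix((chain(q)[5]@RT).T@R.from_euler('xyz',e[3:]).as_matrix()).magnitude().round(3) for q,e in zip(Q,E)])
                               ^^^^^^^^^^^^^^^^^^^^^^^^^^^^^^^^^^^^^^^^^^^^^^^^^^^^^^^^^^^^^^^^^^^^^^^^^^^^^^^^^^^^^^^^^
AttributeError: 'float' object has no attribute 'round'
```

```bash
sed -i 's/\.magnitude()\.round(3) for/.magnitude() for/' kin.py; python3 kin.py
```

```text
1 [3.4781566373906977e-17, 0.0009505335870337556, 0.0014321477055200089, 0.0021297030227240203, 1.0452202902231353, 1.056276629734787, 0.007715174472232669, 0.0015680006528122816, 0.0016068925377695626, 0.6197318327160277]
-1 [0.0006000000000000205, 0.0009505335870337556, 0.0010225606120514818, 0.0021297030227240203, 0.005892006515806438, 0.003867391744739246, 0.007715174472232669, 0.0008331268835279935, 0.0010990810015442014, 0.0009008412691418565]
S4 -1 [ 0.1035  0.1451 -0.1848  0.615   0.3235  0.0244  0.3872 -0.0163] 0.0786138683349979 [-0.0025 -0.0047  0.0074]
(-60, 60, -0.32) [-0.057 -0.212 -1.101  0.621 -0.26   0.679] 0.0
(-20, 20, -0.32) [-0.166  0.01  -1.206 -0.673  0.162  2.048] 0.0
(6, 17, -0.32) [-0.176  0.078 -1.186 -0.505  0.199  1.887] 0.0
(6, 17, -0.25) [-0.214  0.084 -1.101 -1.152  0.074  2.57 ] 0.0
(6, 5, -0.25) [-0.2    0.113 -1.131 -0.702  0.114  2.104] 0.0
(3, 3, -0.15) [-0.166  0.121 -1.027  0.552 -0.128  0.819] 0.0
(0, 0, 0) [-0.214  0.186 -0.849  0.078 -0.369  1.333] 0.0
```

```bash
sed -i 's/return np.c_\[ez.*/return np.c_[ez,c[0][:,:2],c[1][:,2],c[2][:,[0,1,2]],c[3][:,[1,2]],c[4][:,[0,2]],c[5][:,[1,2]]]/' kin.py; python3 kin.py | tail -8
```

```text
3.000e-04] 0.003154489778869285 [ 0.0006  0.0007 -0.0005]
(-60, 60, -0.32) [-0.158 -0.212 -1.106  0.492 -0.222  0.892] 0.0
(-20, 20, -0.32) [-0.348 -0.037 -1.156  0.788  0.018  0.754] 0.0278
(6, 17, -0.32) [-0.285  0.027 -1.075  0.573 -0.008  0.913] 0.038
(6, 17, -0.25) [-0.307  0.032 -1.087  0.762 -0.043  0.742] 0.0
(6, 5, -0.25) [-0.324  0.054 -1.094  0.772 -0.018  0.747] 0.0112
(3, 3, -0.15) [-0.18   0.09  -0.857  0.204 -0.315  1.186] 0.0
(0, 0, 0) [-0.201  0.166 -0.658  0.055 -0.58   1.347] 0.0
```

```bash
cat > feas.py <<'E'
from kin import *
def Xg(g,gx=-27,gz=63):
    # cover->tool: grasp point at cover (gx,gz); tool z in cover frame = (sin g,0,-cos g); tool x=(cos g,0,sin g)
    C=np.eye(4);C[:3,:3]=np.c_[[np.cos(g),0,np.sin(g)],[0,-1,0],[np.sin(g),0,-np.cos(g)]]
    C[:3,3]=np.array([gx,0,gz])/1000+.019*C[:3,2]; return C   # tool in cover
def tg(u,v,phi,g,y=0,flip=False):
    c,s=np.cos(.21),np.sin(.21)
    C=np.eye(4);C[:3,:3]=R.from_euler('y',.21+phi).as_matrix();C[:3,3]=np.array([-109+u*c+v*s,y,8-u*s+v*c])/1000
    T=F@C@Xg(g)
    if flip:T[:3,:3]=T[:3,:3]@np.diag([-1,-1,1])
    return T
def okq(q): return ((q>lo+.03)&(q<hi-.03)).all()
if __name__=='__main__':
    q0=np.array([-.2,.05,-.7,.1,-.6,1.3])
    print('pred now',fk(arm.get_state()['q'])[:3,3]-arm.get_state()['eef_pos'])
    for fl in(False,True):
      for g in(.3,.25,.2,.15,.1,0):
        print(fl,g)
        for a in[(-40,40,-.28),(6,17,-.28),(6,5,-.28),(3,3,-.15),(0,0,0)]:
            qq=q0.copy()
            if fl:qq[5]-=np.pi
            r,e=ik(tg(*a,g,flip=fl),qq); print('  ',a,r.round(2),round(e,4),okq(r) and e<.002)
E
python3 feas.py
```

```text
pred now [ 0.00054266  0.0007159  -0.0004381 ]
False 0.3
   (-40, 40, -0.28) [-0.15 -0.07 -0.93  0.24 -0.36  1.13] 0.0 True
   (6, 17, -0.28) [-0.18  0.06 -0.92  0.31 -0.24  1.09] 0.0 True
   (6, 5, -0.28) [-0.2   0.07 -0.97  0.39 -0.17  1.02] 0.0 True
   (3, 3, -0.15) [-0.19  0.13 -0.75  0.1  -0.46  1.29] 0.0 True
   (0, 0, 0) [-0.21  0.21 -0.57  0.02 -0.69  1.39] 0.0 True
False 0.25
   (-40, 40, -0.28) [-0.15 -0.05 -0.86  0.17 -0.45  1.2 ] 0.0 True
   (6, 17, -0.28) [-0.18  0.08 -0.84  0.19 -0.35  1.2 ] 0.0 True
   (6, 5, -0.28) [-0.18  0.09 -0.87  0.21 -0.3   1.18] 0.0 True
   (3, 3, -0.15) [-0.2   0.15 -0.69  0.07 -0.54  1.33] 0.0 True
   (0, 0, 0) [-0.22  0.24 -0.53  0.01 -0.76  1.4 ] 0.0 True
False 0.2
   (-40, 40, -0.28) [-0.16 -0.02 -0.8   0.12 -0.53  1.26] 0.0 True
   (6, 17, -0.28) [-0.18  0.1  -0.77  0.12 -0.44  1.27] 0.0 True
   (6, 5, -0.28) [-0.18  0.11 -0.8   0.14 -0.4   1.25] 0.0 True
   (3, 3, -0.15) [-0.2   0.18 -0.64  0.04 -0.62  1.36] 0.0 True
   (0, 0, 0) [-0.23  0.27 -0.48 -0.   -0.83  1.42] 0.0 True
False 0.15
   (-40, 40, -0.28) [-0.17  0.   -0.75  0.08 -0.61 
[... 2200 characters left out ...]
0.23  0.3  -0.43 -0.01 -0.9  -1.71] 0.0 True
True 0.1
   (-40, 40, -0.28) [-0.18  0.04 -0.69  0.05 -0.68 -1.81] 0.0 True
   (6, 17, -0.28) [-0.2   0.15 -0.66  0.05 -0.6  -1.8 ] 0.0 True
   (6, 5, -0.28) [-0.2   0.16 -0.68  0.06 -0.57 -1.8 ] 0.0 True
   (3, 3, -0.15) [-0.22  0.23 -0.54  0.01 -0.76 -1.74] 0.0 True
   (0, 0, 0) [-0.24  0.33 -0.39 -0.02 -0.96 -1.7 ] 0.0 True
True 0
   (-40, 40, -0.28) [-0.2   0.1  -0.6   0.02 -0.81 -1.77] 0.0 True
   (6, 17, -0.28) [-0.21  0.2  -0.56  0.02 -0.74 -1.75] 0.0 True
   (6, 5, -0.28) [-0.21  0.21 -0.58  0.02 -0.71 -1.75] 0.0 True
   (3, 3, -0.15) [-0.23  0.29 -0.45 -0.01 -0.89 -1.71] 0.0 True
   (0, 0, 0) [-0.25  0.39 -0.31 -0.03 -1.08 -1.69] 0.0 True
```

Run:
```python
from kin import *
q0=np.array([-.2,.05,-.7,.1,-.6,1.3])
for a in[(-50,50,-.15),(-40,30,-.2),(-20,17,-.2),(5,17,-.2),(5,17,-.22),(5,10,-.2),(5,5,-.2),(3,4,-.15),(2,2,-.1),(0,0,0)]:
    r,e=ik(tgt(*a),q0); print(a,r.round(3),round(e,4))
where(); go(-40,40,-.15)
# relative measure: wrist cloud w10: rim & cover top
P=np.load('w10.npy');q=(P-F[:3,3])@F[:3,:3]*1000; z=q[...,2]
m=(z>98)&(z<112)&(q[...,0]>-106)&(q[...,0]<-85)&(np.abs(q[...,1])<90); a=q[m]; print('front rim',m.sum(),a.mean(0),a.min(0),a.max(0),np.polyfit(a[:,1],a[:,0],1))
m=(z>95)&(z<112)&(q[...,0]>-80)&(q[...,0]<60)
for s in(1,-1):
    k=m&(q[...,1]*s>70)&(q[...,1]*s<90); a=q[k]; print(s,len(a),np.median(a,0),np.polyfit(a[:,0],a[:,1],1))
I=cv2.imread('pics/w10.png')
# foot of front / ledge: print some image cols
for c in(280,318,360): print(c,[(v,*q[v,c].round().astype(int).tolist()) for v in range(126,200,3)])
# cover predicted top edge in tool/world
C=np.load('T10.npy')@X; Ft=np.linalg.inv(F)
for y in(-.055,0,.055): print('pred top',(Ft@C@[-.006,y,.082,1])[:3]*1000)
```

```text
(-50, 50, -0.15) [-0.147 -0.079 -0.835  0.151 -0.508  1.217] 0.0
(-40, 30, -0.2) [-0.148 -0.063 -0.945  0.255 -0.337  1.113] 0.0
(-20, 17, -0.2) [-0.168 -0.    -0.953  0.295 -0.266  1.087] 0.0
(5, 17, -0.2) [-0.182  0.052 -0.913  0.29  -0.252  1.104] 0.0
(5, 17, -0.22) [-0.193  0.044 -0.961  0.375 -0.195  1.029] 0.0
(5, 10, -0.2) [-0.187  0.062 -0.936  0.325 -0.22   1.073] 0.0
(5, 5, -0.2) [-0.193  0.069 -0.954  0.357 -0.195  1.045] 0.0
(3, 4, -0.15) [-0.18   0.089 -0.855  0.202 -0.319  1.188] 0.0
(2, 2, -0.1) [-0.184  0.113 -0.781  0.13  -0.413  1.262] 0.0
(0, 0, 0) [-0.201  0.166 -0.658  0.055 -0.58   1.347] 0.0
u -58.8 v 66.8 y -5.9 phi -0.307 roll 0.012 yaw 0.006 f [-0.1 -0.3 -0.3] w 0.0154 t 20.7
(-40, 40, -0.15) [ 0.4053 -0.2829  0.103 ] [ 3.142 -0.32  -0.381]
shift share [ 0.0187 -0.0205  0.1092] turn share [-0.0127 -0.1499  0.0018] mm [ 5.6 -6.1 32.7] deg [-0.8 -9.   0.1]
front rim 1633 [-95.56073584  -0.85558231 102.04076106] [-100.00999365  -80.47960833   98.01105076] [-85.15033979  78.89135341 105.07462496] [-2.00096454e-03 -9.55624478e+01]
1 843 [-23.195981    75.71391268
[... 1164 characters left out ...]
, -51, -56, 18), (129, -95, -43, 104), (132, -97, -44, 103), (135, -98, -44, 97), (138, -65, -56, 15), (141, -95, -47, 77), (144, -98, -47, 76), (147, -99, -48, 72), (150, -100, -49, 65), (153, -101, -49, 61), (156, -102, -50, 55), (159, -103, -51, 48), (162, -105, -52, 43), (165, -106, -52, 36), (168, -107, -53, 30), (171, -109, -54, 23), (174, -111, -55, 18), (177, -114, -55, 18), (180, -116, -56, 11), (183, -118, -57, 4), (186, -120, -57, -1), (189, -124, -57, -2), (192, -165, -33, 165), (195, -166, -33, 164), (198, -166, -35, 155)]
pred top [-166.19433698  -61.7918185   165.96074939]
pred top [-166.58961496   -6.79681103  166.58757383]
pred top [-166.98489295   48.19819644  167.21439826]
```

```bash
python3 -m inch '1 0.01 -0.0205 0 -0.013 -0.1 0.002;1 0.0187 -0.0205 0.05 -0.013 -0.15 0.002;1 0.0187 -0.0205 0.109 -0.013 -0.15 0.002;1 0.0187 -0.0205 0.109 -0.013 -0.15 0.002;1 0.0187 -0.0205 0.109 -0.013 -0.15 0.002'
python3 - <<'E'
from h import *
where(); print(arm.get_state()['q'].round(3)); go(-20,20,-.2)
E
```

```text
t: 21.2
eef_pos: [0.4049, -0.2833, 0.103]
ee_rot: [3.141, -0.319, -0.382]
force: [0.3, -0.3, -0.6]
width: 0.0152
u -40.3 v 39.9 y -0.6 phi -0.149 roll -0.000 yaw -0.001 f [ 0.3 -0.3 -0.6] w 0.0152 t 21.2
[-0.152 -0.045 -0.842  0.16  -0.468  1.209]
(-20, 20, -0.2) [ 0.4174 -0.2877  0.0782] [ 3.142 -0.37  -0.381]
shift share [ 0.0161 -0.002   0.0923] turn share [ 0.0008  0.0484 -0.0011] mm [ 4.8 -0.6 27.7] deg [ 0.   2.9 -0.1]
```

```bash
python3 -m inch '1 0.006 -0.002 0.04 0.001 0.03 -0.001;1 0.016 -0.002 0.092 0.001 0.048 -0.001;1 0.016 -0.002 0.092 0.001 0.048 -0.001;1 0.016 -0.002 0.092 0.001 0.048 -0.001'
python3 - <<'E'
from h import *
where(); print(arm.get_state()['q'].round(3)); go(-8,18,-.2);go(5,17,-.2);go(5,8,-.2)
E
```

```text
t: 21.6
eef_pos: [0.4178, -0.2882, 0.0797]
ee_rot: [-3.141, -0.372, -0.381]
force: [0.1, -0.7, -0.9]
width: 0.0152
u -19.7 v 21.6 y -0.2 phi -0.202 roll 0.000 yaw -0.000 f [ 0.1 -0.7 -0.9] w 0.0152 t 21.6
[-0.164 -0.006 -0.941  0.283 -0.282  1.096]
(-8, 18, -0.2) [ 0.4279 -0.292   0.0737] [ 3.142 -0.37  -0.381]
shift share [ 0.0262 -0.0008  0.0314] turn share [-0.0002 -0.0018 -0.0002] mm [ 7.9 -0.2  9.4] deg [-0.  -0.1 -0. ]
(5, 17, -0.2) [ 0.4395 -0.2966  0.0701] [ 3.142 -0.37  -0.381]
shift share [ 0.0606 -0.0008  0.0581] turn share [-0.0002 -0.0018 -0.0002] mm [18.2 -0.2 17.4] deg [-0.  -0.1 -0. ]
(5, 8, -0.2) [ 0.4378 -0.2959  0.0613] [ 3.142 -0.37  -0.381]
shift share [ 0.0441 -0.0008  0.0831] turn share [-0.0002 -0.0018 -0.0002] mm [13.2 -0.2 24.9] deg [-0.  -0.1 -0. ]
```

Now enter over the ledge, and check from the wrist before lowering.

```bash
python3 -m inch '1 0.013 0 0.015 0 0 0;1 0.026 0 0.03 0 0 0;1 0.044 0 0.044 0 0 0;1 0.061 0 0.058 0 0 0;1 0.061 0 0.058 0 0 0;1 0.061 0 0.058 0 0 0'
python3 - <<'E'
from h import *
where(); print(arm.get_state()['q'].round(3)); go(5,9,-.2);go(5,5,-.2)
f=grab('wrist','w11.png');q=(cloud(f)-F[:3,3])@F[:3,:3]*1000
for c in(250,318,390): print(c,[(v,*q[v,c].round().astype(int).tolist()) for v in range(150,212,3)])
C=tool()@X
print((np.linalg.inv(F)@C@[-.006,0,.082,1])[:3]*1000)
f=grab('scene','s11.png')
cv2.imwrite('pics/s11z.png',cv2.resize(f['img'][200:350,330:490,::-1],None,fx=4,fy=4))
E
```

```text
t: 22.2
eef_pos: [0.4401, -0.2969, 0.0692]
ee_rot: [-3.141, -0.372, -0.382]
force: [-2.1, 0.5, -1.4]
width: 0.0152
u 5.8 v 16.3 y -0.0 phi -0.202 roll 0.001 yaw -0.000 f [-2.1  0.5 -1.4] w 0.0152 t 22.2
[-0.182  0.055 -0.915  0.297 -0.246  1.095]
(5, 9, -0.2) [ 0.438  -0.296   0.0622] [ 3.142 -0.37  -0.381]
shift share [-0.0155 -0.0001  0.0188] turn share [-0.0005 -0.0015 -0.0007] mm [-4.6 -0.   5.7] deg [-0.  -0.1 -0. ]
(5, 5, -0.2) [ 0.4372 -0.2957  0.0583] [ 3.142 -0.37  -0.381]
shift share [-0.0228 -0.0001  0.03  ] turn share [-0.0005 -0.0015 -0.0007] mm [-6.8 -0.   9. ] deg [-0.  -0.1 -0. ]
250 [(150, -55, 62, 17), (153, -57, 62, 17), (156, -60, 61, 17), (159, -62, 62, 14), (162, -65, 62, 15), (165, -68, 62, 14), (168, -71, 62, 12), (171, -73, 63, 11), (174, -91, 41, 96), (177, -94, 40, 103), (180, -96, 39, 104), (183, -98, 40, 100), (186, -97, 45, 81), (189, -98, 46, 75), (192, -103, 40, 102), (195, -105, 39, 103), (198, -106, 41, 95), (201, -108, 42, 91), (204, -108, 48, 67), (207, -110, 52, 50), (210, -111, 58, 25)]
318 [(150, -55, -2, 19), (153, -57, -2, 16), (156, -60, -2, 
[... 183 characters left out ...]
100), (186, -86, -2, 2), (189, -89, -2, 3), (192, -103, -2, 102), (195, -105, -2, 102), (198, -106, -2, 93), (201, -108, -2, 96), (204, -111, -2, 99), (207, -112, -2, 99), (210, -114, -2, 98)]
390 [(150, -55, -68, 18), (153, -58, -68, 18), (156, -60, -69, 15), (159, -63, -69, 16), (162, -65, -69, 13), (165, -68, -70, 11), (168, -71, -70, 11), (171, -73, -70, 11), (174, -93, -45, 102), (177, -94, -45, 102), (180, -96, -45, 103), (183, -98, -46, 99), (186, -97, -51, 79), (189, -98, -53, 73), (192, -104, -45, 102), (195, -105, -45, 101), (198, -106, -47, 93), (201, -107, -51, 80), (204, -108, -55, 63), (207, -109, -60, 42), (210, -111, -62, 35)]
[-1.05224898e+02 -4.79709425e-02  1.04978733e+02]
```

View pics/w11.png

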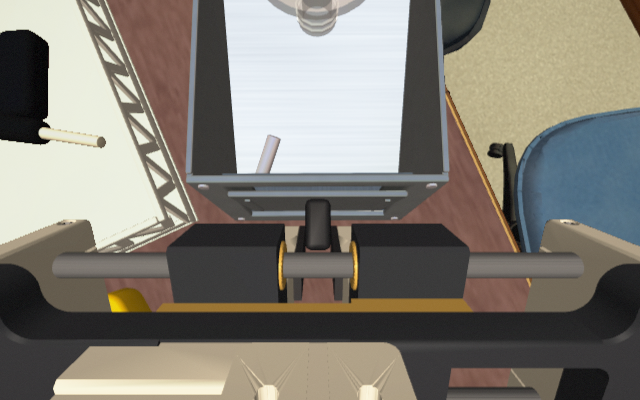

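View pics/s11z.png

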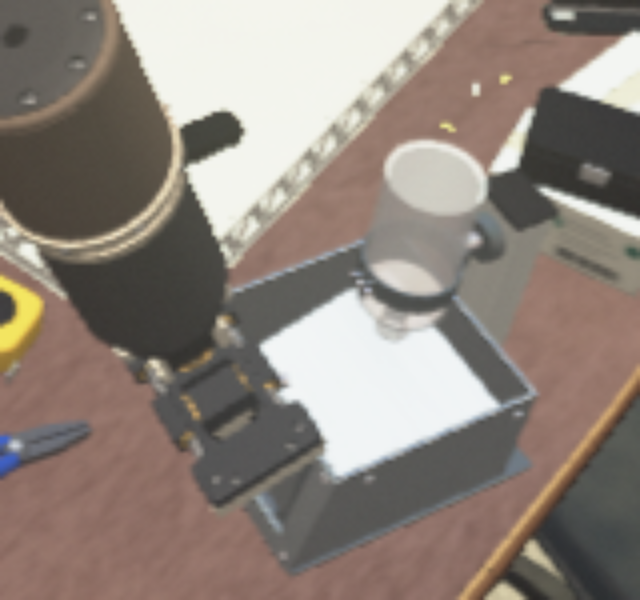

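```bash
python3 -m inch '1 -0.006 0 0.0075 0 0 0;1 -0.011 0 0.015 0 0 0;1 -0.017 0 0.0225 0 0 0;1 -0.0228 0 0.03 0 0 0;1 -0.0228 0 0.03 0 0 0'
python3 - <<'E'
from h import *
where(); print(arm.get_state()['q'].round(3))
T=tool()
for a in[(4,4,-.15),(3,3,-.1),(2,1.5,-.05),(.5,.5,0)]: go(*a,T0=T)
E
```

```text
t: 22.8
eef_pos: [0.4371, -0.2956, 0.0584]
ee_rot: [-3.141, -0.372, -0.381]
force: [-1.1, 0.2, -0.6]
width: 0.0153
u 5.0 v 5.1 y 0.1 phi -0.202 roll 0.001 yaw -0.000 f [-1.1  0.2 -0.6] w 0.0153 t 22.8
[-0.192  0.069 -0.958  0.365 -0.19   1.035]
(4, 4, -0.15) [ 0.4383 -0.2961  0.0586] [ 3.142 -0.32  -0.381]
shift share [0.0042 0.0002 0.0007] turn share [-0.0007 -0.0498 -0.0003] mm [1.3 0.1 0.2] deg [-0. -3. -0.]
(3, 3, -0.1) [ 0.4394 -0.2966  0.0588] [ 3.142 -0.27  -0.381]
shift share [0.0082 0.0002 0.0017] turn share [-0.0007 -0.0976 -0.0003] mm [2.5 0.1 0.5] deg [-0.  -5.9 -0. ]
(2, 1.5, -0.05) [ 0.4405 -0.297   0.0583] [ 3.142 -0.22  -0.381]
shift share [0.0113 0.0002 0.0044] turn share [-0.0008 -0.1453 -0.0003] mm [3.4 0.1 1.3] deg [-0.  -8.7 -0. ]
(0.5, 0.5, 0) [ 0.4412 -0.2973  0.0584] [ 3.142 -0.17  -0.381]
shift share [0.0138 0.0002 0.0053] turn share [-0.0008 -0.193  -0.0002] mm [4.1 0.1 1.6] deg [ -0.  -11.6  -0. ]
```

```bash
python3 -m inch '1 0.002 0 0.0003 0 -0.025 0;1 0.0042 0 0.0007 0 -0.05 0;1 0.006 0 0.0012 0 -0.074 0;1 0.0082 0 0.0017 0 -0.098 0;1 0.01 0 0.003 0 -0.122 0;1 0.0113 0 0.0044 0 -0.145 0;1 0.0113 0 0.0044 0 -0.145 0'
python3 - <<'E'
from h import *
where(); T=tool()
for a in[(1,.7,-.025),(0,0,0),(0,-.7,.02)]: go(*a,T0=T)
E
```

```text
t: 23.5
eef_pos: [0.4418, -0.2972, 0.059]
ee_rot: [-3.141, -0.221, -0.381]
force: [-0.6, -0.2, -0.5]
width: 0.0151
u 3.2 v 2.4 y 0.3 phi -0.051 roll 0.001 yaw -0.000 f [-0.6 -0.2 -0.5] w 0.0151 t 23.5
(1, 0.7, -0.025) [ 0.4406 -0.297   0.0581] [ 3.142 -0.195 -0.381]
shift share [-0.0047  0.001   0.0018] turn share [-0.0009 -0.0247 -0.0004] mm [-1.4  0.3  0.6] deg [-0.1 -1.5 -0. ]
(0, 0, 0) [ 0.4407 -0.2971  0.058 ] [ 3.142 -0.17  -0.381]
shift share [-0.0044  0.001   0.0024] turn share [-0.001  -0.0486 -0.0004] mm [-1.3  0.3  0.7] deg [-0.1 -2.9 -0. ]
(0, -0.7, 0.02) [ 0.4415 -0.2974  0.0575] [ 3.142 -0.15  -0.381]
shift share [-0.002   0.001   0.0045] turn share [-0.001  -0.0677 -0.0004] mm [-0.6  0.3  1.3] deg [-0.1 -4.1 -0. ]
```

```bash
python3 -m inch '1 -0.0025 0.0005 0.001 0 -0.012 0;1 -0.0047 0.001 0.0018 0 -0.025 0;1 -0.0045 0.001 0.0021 0 -0.037 0;1 -0.0044 0.001 0.0024 0 -0.0486 0;1 -0.0044 0.001 0.0024 0 -0.0486 0'
python3 - <<'E'
from h import *
where(); T=tool()
for a in[(0,0,0),(0,-1.5,.0),(0,-1.5,.03)]: go(*a,T0=T)
f=grab('wrist','w12.png');q=(cloud(f)-F[:3,3])@F[:3,:3]*1000
for c in(250,280,360,390): print(c,[(v,*q[v,c].round().astype(int).tolist()) for v in range(170,222,3)])
E
```

```text
t: 24.0
eef_pos: [0.4401, -0.297, 0.058]
ee_rot: [-3.141, -0.17, -0.381]
force: [-0.1, 0.3, 0.7]
width: 0.0154
u -0.6 v -0.1 y -0.1 phi 0.000 roll 0.001 yaw 0.000 f [-0.1  0.3  0.7] w 0.0154 t 24.0
(0, 0, 0) [ 0.4407 -0.2971  0.058 ] [ 3.142 -0.17  -0.381]
shift share [ 0.0018 -0.0004  0.0002] turn share [-0.0009  0.0004 -0.0003] mm [ 0.5 -0.1  0.1] deg [-0.1  0.  -0. ]
(0, -1.5, 0.0) [ 0.4404 -0.297   0.0565] [ 3.142 -0.17  -0.381]
shift share [-0.     -0.0004  0.0049] turn share [-0.0009  0.0004 -0.0003] mm [-0.  -0.1  1.5] deg [-0.1  0.  -0. ]
(0, -1.5, 0.03) [ 0.4418 -0.2975  0.0569] [ 3.142 -0.14  -0.381]
shift share [ 0.0051 -0.0004  0.0046] turn share [-0.0009 -0.0283 -0.0003] mm [ 1.5 -0.1  1.4] deg [-0.1 -1.7 -0. ]
250 [(170, -84, 51, 39), (173, -87, 60, 3), (176, -90, 60, 2), (179, -92, 60, 3), (182, -95, 60, 4), (185, -92, 37, 97), (188, -93, 35, 103), (191, -95, 36, 102), (194, -96, 35, 104), (197, -100, 40, 84), (200, -103, 42, 77), (203, -108, 49, 50), (206, -115, 57, 19), (209, -82, -2, 253), (212, -123, 62, -1), (215, -126, 62, -2), (218, -129, 62, -2), (221, -132, 62
[... 462 characters left out ...]
2), (182, -90, -26, 96), (185, -92, -25, 97), (188, -93, -24, 103), (191, -95, -25, 103), (194, -82, -2, 253), (197, -100, -28, 82), (200, -104, -30, 67), (203, -109, -33, 47), (206, -114, -37, 24), (209, -121, -41, -3), (212, -123, -41, -1), (215, -126, -41, -2), (218, -129, -41, -2), (221, -132, -41, -2)]
390 [(170, -84, -57, 38), (173, -87, -66, 3), (176, -90, -67, 2), (179, -93, -67, 2), (182, -90, -43, 95), (185, -92, -42, 97), (188, -93, -41, 102), (191, -95, -41, 103), (194, -96, -41, 104), (197, -100, -47, 81), (200, -104, -50, 67), (203, -111, -60, 31), (206, -115, -64, 16), (209, -121, -68, -1), (212, -123, -68, -1), (215, -126, -69, -2), (218, -129, -69, -3), (221, -132, -69, -2)]
```

View pics/w12.png

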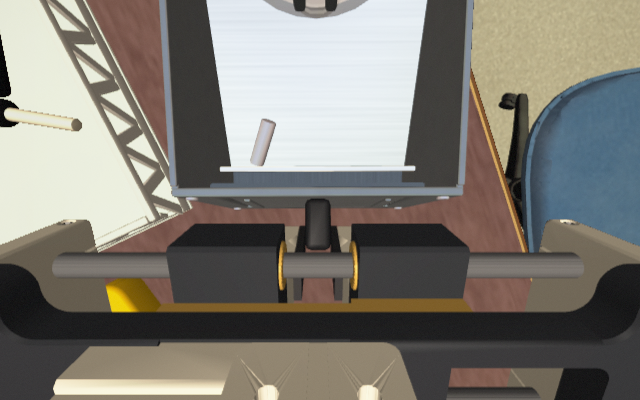

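```bash
python3 -m inch '1 0 0 0.0025 0 0 0;1 0 0 0.005 0 0 0;1 0.0025 0 0.005 0 -0.014 0;1 0.005 0 0.0047 0 -0.028 0;1 0.005 0 0.0047 0 -0.028 0'
python3 - <<'E'
from h import *
where()
E
```

```text
t: 24.55
eef_pos: [0.4394, -0.2968, 0.0566]
ee_rot: [-3.141, -0.137, -0.382]
force: [-9.2, 8.8, 12.9]
width: 0.0156
u -2.6 v -2.4 y -0.2 phi 0.033 roll 0.001 yaw -0.000 f [-9.2  8.8 12.9] w 0.0156 t 24.55
```

```bash
python3 -m inch '1 -0.002 0 0 0 0.012 0;1 -0.002 0 0 0 0.012 0;0.5 -0.002 0 0 0 0.012 0;0.5 -0.002 0 0 0 0.012 0;0.5 -0.002 0 0 0 0.012 0;0.5 -0.002 0 0 0 0.012 0;0.5 -0.002 0 0 0 0.012 0'
python3 -m inch '0.5 -0.02 0 -0.03 0 0 0;0.5 -0.04 0 -0.1 0 0 0;0.5 -0.1 0 -0.25 0 0 0;0.5 -0.15 0 -0.4 0 0 0;0.5 -0.2 0 -0.55 0 0 0;0.5 -0.2 0 -0.6 0 0 0;0.5 -0.2 0 -0.6 0 0 0'
python3 - <<'E'
from h import *
print(arm.get_state()['q'].round(2))
f=grab('wrist','w13.png');q=(cloud(f)-F[:3,3])@F[:3,:3]*1000;np.save('w13.npy',q)
f=grab('scene','s13.png')
cv2.imwrite('pics/s13z.png',cv2.resize(f['img'][200:350,330:490,::-1],None,fx=4,fy=4))
E
```

```text
t: 25.25
eef_pos: [0.441, -0.2973, 0.0566]
ee_rot: [-3.141, -0.154, -0.381]
force: [-0.4, -1.0, 0.3]
width: 0.0432
t: 25.95
eef_pos: [0.3609, -0.2653, 0.2292]
ee_rot: [-3.139, -0.161, -0.381]
force: [0.2, -0.1, -0.2]
width: 0.0438
[-0.16 -0.17 -0.54  0.04 -1.04  1.33]
```

View pics/w13.png

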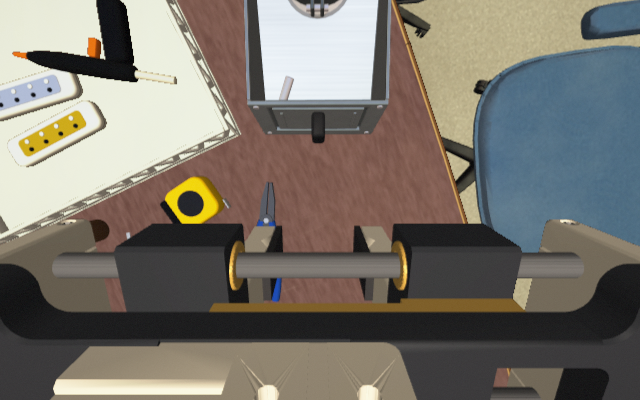

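View pics/s13z.png

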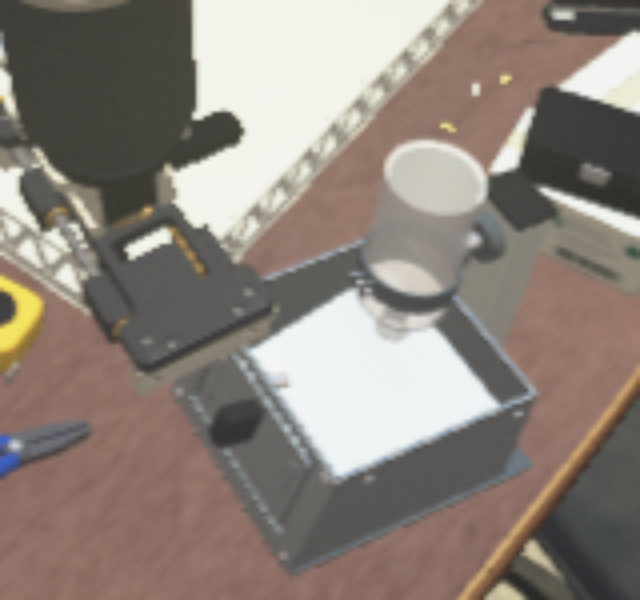

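Run:
```python
from h import *
q=np.load('w13.npy')
i=cv2.imread('pics/w13.png')[85:150,240:400];cv2.imwrite('pics/w13z.png',cv2.resize(i,None,fx=5,fy=5,interpolation=cv2.INTER_CUBIC))
m=(q[...,0]>-125)&(q[...,0]<-95)&(np.abs(q[...,1])<50)&(np.abs(q[...,1])>14)&(q[...,2]>25)&(q[...,2]<80)
a=q[m];L=np.linalg.lstsq(np.c_[a[:,2],a[:,1],np.ones(len(a))],a[:,0],rcond=None)[0];print('plate',len(a),'lean',np.arctan(L[0]),'yaw',L[1],'x at z=50',L[2]+50*L[0],'expect front plane',-120+50*np.tan(.21)+1)
m=(q[...,0]>-125)&(q[...,0]<-95)&(np.abs(q[...,1])<77)&(np.abs(q[...,1])>63)&(q[...,2]>25)&(q[...,2]<95)
a=q[m];L=np.linalg.lstsq(np.c_[a[:,2],np.ones(len(a))],a[:,0],rcond=None)[0];print('frame',len(a),'lean',np.arctan(L[0]),'x at 50',L[1]+50*L[0])
P0=np.load('w1.npy')
g=(np.abs(q[...,1])<12)&(q[...,0]<-118)&(q[...,0]>-160)&(q[...,2]>55)&(q[...,2]<100);print('block',g.sum(),q[g].mean(0),q[g].max(0),q[g].min(0))
```

```text
plate 885 lean 0.20917328837680846 yaw -0.00352753047832266 x at z=50 -107.22764317318307 expect front plane -108.34287778086772
frame 456 lean 0.20858412012111435 x at 50 -108.31075164561477
block 223 [-127.95263183   -1.40231537   83.72413674] [-118.30995061    6.30976411   90.95158861] [-136.74448479   -9.05537329   61.99563651]
```

View pics/w13z.png

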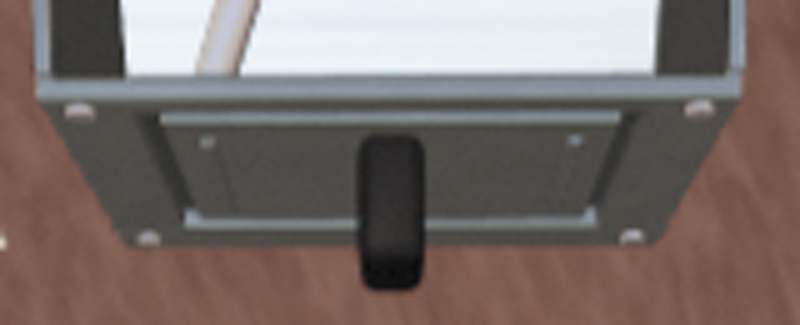

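Run:
```python
from h import *
f=grab('top','t14.png');P=cloud(f);x,y,z=P[...,0],P[...,1],P[...,2];P0=np.load('top0.npy')
for n,c,r,h in(('tall',(.433,.075),.035,.04),('red',(.5635,.427),.03,.072),('tape',(.415,-.087),.05,.02),('spool',(.675,-.347),.025,.035),('base',(.5527,-.3424),.05,.262)):
    for A in(P0,P):
        m=(np.hypot(A[...,0]-c[0],A[...,1]-c[1])<r)&(A[...,2]>h)&(A[...,2]<.3);print(n,m.sum(),A[m].mean(0).round(4) if m.any() else None)
s=grab('scene');q=(cloud(s)-F[:3,3])@F[:3,:3]
for nm,A in(('now',q),('start',(np.load('scene0.npy')-F[:3,3])@F[:3,:3])):
    m=(np.abs(A[...,0])<.05)&(np.abs(A[...,1])<.05)&(A[...,2]>.262)&(A[...,2]<.285);print(nm,m.sum(),A[m].mean(0))
print(arm.get_state()['force'],arm.get_state()['t'])
```

```text
tall 118 [0.4324 0.0745 0.0788]
tall 118 [0.4324 0.0745 0.0788]
red 178 [0.5635 0.4276 0.0764]
red 179 [0.5631 0.428  0.0762]
tape 469 [ 0.4149 -0.0874  0.034 ]
tape 88 [ 0.4398 -0.0945  0.0335]
spool 98 [ 0.6763 -0.3473  0.0477]
spool 98 [ 0.6761 -0.3474  0.0478]
base 486 [ 0.5517 -0.341   0.273 ]
base 488 [ 0.5521 -0.3408  0.273 ]
now 439 [-0.00372944  0.00027765  0.27198539]
start 440 [-3.57846544e-03  4.73134954e-05  2.71929826e-01]
[ 0.5589139  -0.4388722  -0.18001571] 26.15
```

View pics/t14.png

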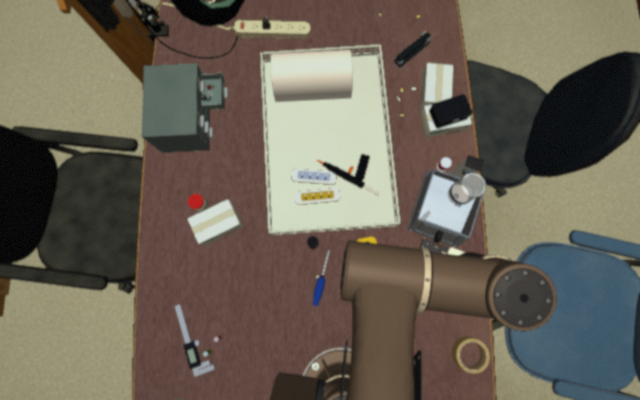

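```bash
python3 -c "
from station import arm
print(arm.job_done())"
```

```text
the job is handed in; nothing more can be done
None
```

The pin is out, the bottle hangs straight and the front cover is refitted. I handed the job in at about 26 s, with the gripper clear of everything.

- **Bottle:** I gripped its upper end and leaned it to +0.55 rad and then -0.55 rad. The pin dropped onto the chute on the first round. After the first release the bottle hung about 0.03 rad off straight, so I gripped it again and re-centred it. The last views put its upper end within 0.5 mm of where it started.
- **Cover:** I took it by the grip block, hooked the lip in behind the ledge, swung the top edge shut and pressed lightly. I let go after feeling contact, about 18 N in total. It leans 0.209 rad against the specified 0.21, with its yaw within 0.004 rad. Its plate sits 1.1 mm behind the front frame, where 1 mm is expected.
- **Swing angle:** The planned 0.32 rad swing-out took joint 3 almost to its range limit (-1.017 of -1.02), so I hooked the lip in at 0.20 rad instead. That is less than the suggested 0.25 to 0.4, but my geometry showed clearance and no contact was felt on the way in.
- **Bystanders:** Both jars and the spool measured unmoved. In the final top view the arm partly hid the tape measure, so its position there could not be compared. It is visible beside the feeder in the last wrist picture and nothing touched it.

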